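Strip the gauge and put the bench tools back in their foam inserts

ROBOT

A 6-joint arm with a two-finger parallel gripper is mounted at the origin on a cart in front of the work surface, level with it; the furniture and walls round the work are solid. World frame = base frame: x ahead of the robot, y to its left, z up, the work surface at z = 0. Lengths are in m, angles in rad, forces in N, time in s.
With the tool pointing down it reaches from about 0.25 to 0.8 m from the base axis. Payload 8.5 kg.
Tool frame: the origin (TCP) lies at the very end of the fingers, on their centre line; the grasp point (between the pads) lies 19 mm behind it; z points along the fingers, y is the direction in which the jaws open and shut (so a half turn about z gives the same grasp; the last joint's range is limited). The gripper opens to 85 mm and grips with 20 to 120 N. Pads are 22 mm wide; open, the fingers measure 114 mm over their backs; the gripper's body (76 mm by 85 mm) begins 54 mm behind the grasp point. The pads swing forward as they close: fully open they stand 13 mm farther back than shut.
Start: joints at [1.189, 0.238, -0.013, 1.319, 0, 1.571], TCP at [0.196, 0.487, 0.231] pointing down, gripper open.
Joint ranges: [-2.66, 2.66], [-1.03, 1.9], [-1.14, 1.46], [-1.82, 2.27], [-1.45, 1.34], [-3.14, 3.14]. Speed limits (rad/s): [2.22, 2.22, 2.79, 3.14, 3.14, 3.14].

INTERFACE

Orientations are given as a 3x3 rotation matrix whose columns are the frame's x, y, z axes.
In Python, from bench import monitor, camera, camera_params, order gives the robot as it stands. The module is installed in compiled form; this text tells all that it offers.
- The arm moves only by the tool carry_out, never from a script. Its argument "increments" is a list of rows, each an object with "fingers": the gripper's target within -1 to 1 (shut at 1, half-way at 0, fully open at -1); "slide": the shift along the tool's x, y, z in units of 0.8 m (1.0 is 0.8 m), a list of three; "rotation": the turn, a rotation vector about the tool's x, y, z in units of pi rad (1.0 is pi rad), a list of three. In form: [{"fingers": fingers, "slide": [x, y, z], "rotation": [wx, wy, wz]}, ...]. A call has 1 to 20 rows; each row is the pose to reach, as a shift and turn from the pose commanded when the call began, along the tool's axes at that moment, turning the shorter way round; what a row does not reach only later rows make up. A row lasts 1/12 s, in which the tool goes at most 41.7 mm and 7.16 degrees, less where a joint would pass 70% of its speed; a pose out of reach is approached as far as the arm can. A call with a number of a shift or a turn outside -1 to 1 is refused whole. A call with a gripper value outside its range is refused whole. The fingers move at their own pace and stop on an object; "grip_force" is the grip in N (left out, the last holds). Time passes only in rows, so rows that repeat a pose let the fingers close. It gives the time, the measured TCP pose, the force and the opening at its end, in the units of the state.
- monitor.observe(): the state, without advancing time (a new reading comes with each control period).
- camera(name): name is "scene" or "top" or "wrist"; returns the picture (480x640x3 uint8, red, green, blue); there is no depth.
- camera_params(name): a dict with "fx", "fy", "cx", "cy" (pixels), "D" ([k1, k2, p1, p2, k3] as OpenCV has them; the pictures are not rectified), "rvec" (rotation vector, rad) and "tvec" (3), from world to camera coordinates, as OpenCV has them. Camera axes: x right, y down, z forward; pixel columns grow to the right and rows downward; lengths in m; the calibration is good to about 2 mm. A picture is of the moment at which its call begins: read the wrist's pose just before it. camera_params takes no time and is no camera call; for the wrist camera it gives the pose at the moment of the call.
- order.hand_in(): hands the job in, once; it reports no verdict.
The state is a dict: "clock": time; "joint_pos": joint angles; "joint_velocities": joint speeds; "tau": joint torques, N m; "tool_pos": TCP position; "orientation": TCP orientation; "force": force on the tool from outside, world axes, zero at the start; "torque": the same for the moment, N m; "grip_width": opening from 0.0 (shut) to 1.0 (fully open).
Only numpy, scipy, OpenCV 4.12 (cv2) and the standard library are available. Lean on these libraries where they do the work, as an engineer would, in place of code of your own. Each camera call takes 0.05 s, during which the arm holds its last target.

TASK

Put the four tools away in the blue tray, each seated right down in the foam insert cut for it: the red stop from the strip gauge and, from the left of the tray, the blue-handled cutters, the glue bottle (upright) and the brown rubber block. The stop is captive in the gauge's T-track: slide it out through the open end of the track before you lift it. Leave the small red dish where it stands.

Things in the scene. Friction and masses are not known exactly. Their poses are not given: they have to be found in the camera images.
- stop: Red stop, sliding freely but captive in the T-track at the start. Origin: centre of the underside of its steel T-foot; x along the track, z up. Foot 36 (x) x 24 (y), 5 thick; red body 36 (x) x 40 (y) mm from 13.5 to 39.5 mm above the origin, black knob above it to 55. Grip the red body with the fingertips at least 16 mm above the origin, to stay clear of track and foam.
- cutters: Cutters with blue handles, lying flat, 122 x 45 x 12 mm. Origin: middle of the underside. x runs along them to the steel head (head tip x = +61 mm, handle ends x = -61). The V of the handles is 45 mm wide at its ends, about 32 at the origin, 16 at x = +33; head 20 wide. Grip across the handles near the origin, fingers closing along y.
- glue: White glue bottle with a blue nozzle, upright. Origin: centre of its underside, z up. Body 36 mm in diameter up to 84 mm, nozzle (20 mm) up to 122 mm. Grip the body near its top, 70 to 80 mm up, so that the nozzle keeps clear of the palm.
- block: Brown-red rubber block, 35 (x) x 70 (y) x 28 (z) mm, lying flat. Origin: centre of the underside. Grip across the 35 mm. (The one left of the tray; a like block far off to the right belongs to the room.)
- ins_stop: Foam insert for the stop: rectangular hole 36 (x) x 48 (y) mm for its T-foot (stop's x along the insert's y, either way round), floor 14 mm above origin. All four inserts: fixed, black with yellow hole floors, 130 (x) x 150 (y) x 24 mm, origin centre of underside, hole in the middle; they lie 2 x 2 in a blue tray (walls 3 mm below the foam's top), turned alike, places swapped at each start.
- ins_cutters: Foam insert (see ins_stop) with a hole shaped like the cutters, 132 mm long, floor 14 mm above origin: wide end (58) for the handles at -y, narrow end (32) for the head at +y; the cutters' x goes along +y, their origin to the middle. A finger channel, y = -22 to 22 mm, floor 10 mm above origin, crosses the whole insert along x, so fingers that close along x have room.
- ins_glue: Foam insert (see ins_stop) with a round hole 48 mm in diameter, floor 10 mm above the origin (14 mm deep), for the glue bottle.
- ins_block: Foam insert (see ins_stop) with a rectangular hole 47 (x) x 82 (y) mm, floor 10 mm above the origin, for the rubber block (its y along the insert's y, either way round). A finger channel, y = -22 to 22 mm, as deep as the hole, crosses the whole insert along x.
- gauge: Fixed strip gauge: plywood base 260 x 92 mm with an aluminium T-track, 40 mm wide, top 27 mm above the table. Origin: at table level below the middle of the track's open end; x runs along the slot into the track, z up; a black cap shuts the far end. The stop's origin rides on y = 0, 15 mm up; slide it level towards -x: free to lift once its origin is past x = -18 mm.
- dish: Small red dish, 51 mm across, 28 mm high, a bystander between the tray and the cardboard stack. Origin: centre of the underside. To be left alone.

How it is judged:
On the way:
1. the stop slides out through the open end of the T-track, still at track height (x of stop in the frame of gauge between -0.06 and 0.004 m and y of stop in the frame of gauge between -0.012 and 0.012 m and z of stop in the frame of gauge below 0.024 m), for 0.03 s.
At the end, for the whole second after the job is handed in: Each of the four tools rests in the cut-out of its own insert: within 12 mm of the insert's middle, its underside within 4 mm of the cut-out's floor, level (stop within 0.15 rad, the others within 0.1 rad; the bottle upright), and at rest (horizontal distance between stop and ins_stop below 0.012 m and z of stop in the frame of ins_stop below 0.018 m and angle between stop's own z axis and vertical below 0.15 rad and horizontal distance between cutters and ins_cutters below 0.012 m and z of cutters in the frame of ins_cutters below 0.018 m and angle between each of cutters, glue, block's own z axis and vertical below 0.1 rad and horizontal distance between glue and ins_glue below 0.012 m and z of glue in the frame of ins_glue below 0.014 m and horizontal distance between block and ins_block below 0.012 m and z of block in the frame of ins_block below 0.014 m and linear speed of each of stop, cutters, glue, block below 0.02 m/s); the robot touches nothing.
It fails at once if the red dish is moved more than 20 mm (distance of dish from where it was at the start of the episode above 0.02 m).
It also fails if it takes over 112 s, if anything falls off the work surface, if the arm or the gripper's body presses on something with over 40 N, if the wrist force passes 120 N, or if a joint passes its speed limit or range.

## Working session

There is one attempt and no reset: what is moved stays moved. The work goes in short steps, Python scripts to look and compute and a tool call to move; the robot and the scene stay as the last step left them, time stands still between calls to the robot, and variables do not carry over. Pictures are saved under pics/ and viewed, and the job is handed in when it is done.

Besides the shell and the picture viewer there is one more tool, called after "Call:" by a JSON object that holds its "op" and its "data", one argument or row to a line. carry_out: Moves the arm, as the interface text tells. Shifts and turns lie within -1 to 1; 1 stands for 0.8 m of shift or pi rad of turn. Its arguments: {"type":"object","properties":{"increments":{"type":"array","items":{"type":"object","properties":{"fingers":{"type":"number"},"slide":{"type":"array","items":{"type":"number"}},"rotation":{"type":"array","items":{"type":"number"}}}}},"grip_force":{"type":"number"}},"required":["increments"]}

```bash
mkdir -p pics; ls
python3 - <<'E'
from bench import monitor, camera, camera_params
import cv2,numpy as np
s=monitor.observe();print(s)
for n in ["scene","top","wrist"]:
    p=camera_params(n);print(n,p)
    cv2.imwrite(f"pics/{n}0.png",camera(n)[:,:,::-1])
E
```

```text
pics
{'clock': 0.0, 'joint_pos': array([ 1.18899191e+00,  2.38800613e-01, -1.42637817e-02,  1.31917890e+00,
        1.64542048e-05,  1.57081545e+00]), 'joint_velocities': array([-0.00049798, -0.00137151,  0.00058448, -0.00168628,  0.00043879,
        0.00151695]), 'tau': array([-2.29973863e-03, -5.38777900e+01,  3.46433794e+01,  1.84535945e-02,
       -1.52671059e-04,  5.66656865e-06]), 'tool_pos': array([0.19545492, 0.48681742, 0.2306635 ]), 'orientation': array([[-9.27986695e-01,  3.72612918e-01, -5.54403463e-04],
       [ 3.72613330e-01,  9.27985732e-01, -1.33664711e-03],
       [ 1.64265226e-05, -1.44696886e-03, -9.99998953e-01]]), 'force': array([ 0.65964271,  0.68861098, -0.80282351]), 'torque': array([-0.01345724, -0.03232117, -0.02867687]), 'grip_width': 0.9996704434469439}
scene {'fx': 448.07700892163524, 'fy': 448.07700892163524, 'cx': 322.6876520279449, 'cy': 243.17298994618832, 'D': array([0.02355663, 0.        , 0.        , 0.        , 0.        ]), 'rvec': array([ 2.21790804, -0.50953355,  0.23953132]), 'tvec': array([-0.4619174 ,  0.16489373,  0.96770928])}
top {'fx': 455.11742860078067, 'fy': 455.11742860078067, 'cx': 321.8600313207695, 'cy': 238.66573268655685, 'D': array([0.03515046, 0.        , 0.        , 0.        , 0.        ]), 'rvec': array([ 2.09768967, -2.14992294,  0.19031384]), 'tvec': array([-0.00774279,  0.52598739,  0.99898737])}
wrist {'fx': 412.90952272964034, 'fy': 412.90952272964034, 'cx': 311.8355329274095, 'cy': 239.44828266620462, 'D': array([-0.09741278,  0.        ,  0.        ,  0.        ,  0.        ]), 'rvec': array([-2.40110457, -1.62542448, -0.22759838]), 'tvec': array([-0.52479291, -0.03637851,  0.37909451])}
```

View pics/scene0.png

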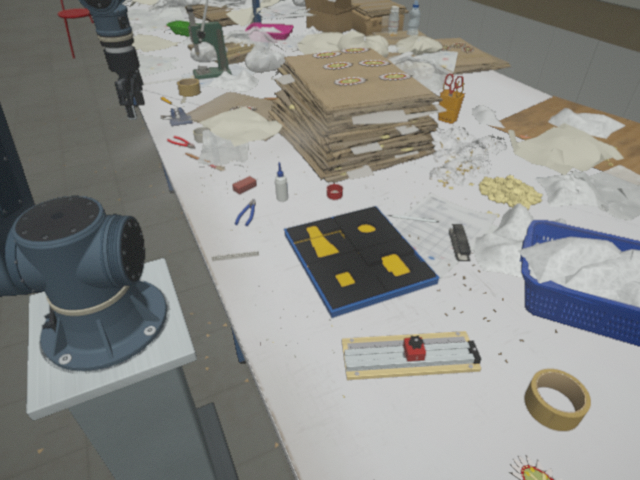

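View pics/top0.png

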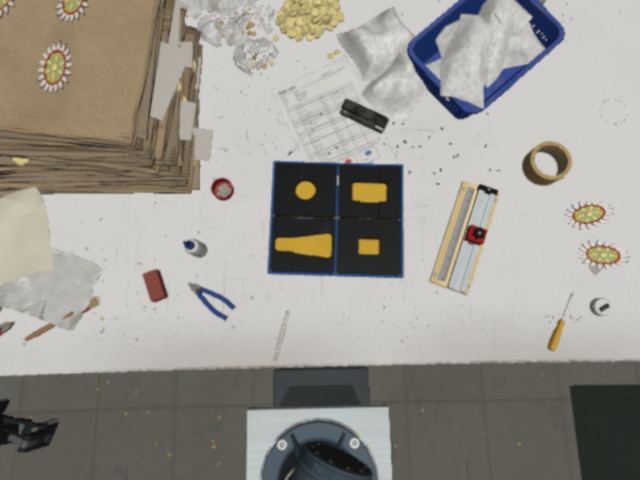

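View pics/wrist0.png

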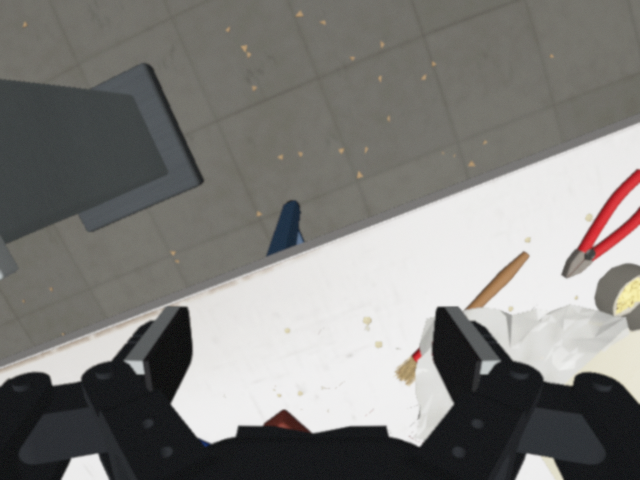

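```bash
cat > h.py <<'E'
import numpy as np,cv2
from bench import monitor,camera,camera_params
def ray(p,uv):
    uv=np.asarray(uv,float).reshape(-1,1,2)
    K=np.array([[p['fx'],0,p['cx']],[0,p['fy'],p['cy']],[0,0,1]])
    n=cv2.undistortPoints(uv,K,p['D']).reshape(-1,2)
    R=cv2.Rodrigues(p['rvec'])[0];c=-R.T@p['tvec']
    return c,np.c_[n,np.ones(len(n))]@R
def onz(p,uv,z):
    c,d=ray(p,uv);return c+d*((z-c[2])/d[:,2])[:,None]
def proj(p,X):
    K=np.array([[p['fx'],0,p['cx']],[0,p['fy'],p['cy']],[0,0,1]])
    return cv2.projectPoints(np.asarray(X,float).reshape(-1,1,3),p['rvec'],p['tvec'],K,p['D'])[0].reshape(-1,2)
def blobs(img,lo,hi,amin=20,box=None):
    hsv=cv2.cvtColor(img,cv2.COLOR_RGB2HSV)
    if lo[0]<=hi[0]: m=cv2.inRange(hsv,lo,hi)
    else: m=cv2.inRange(hsv,(0,)+lo[1:],hi)|cv2.inRange(hsv,lo,(180,)+hi[1:])
    if box: k=np.zeros_like(m);k[box[1]:box[3],box[0]:box[2]]=255;m&=k
    cs=[c for c in cv2.findContours(m,cv2.RETR_EXTERNAL,cv2.CHAIN_APPROX_NONE)[0] if cv2.contourArea(c)>=amin]
    return m,sorted(cs,key=lambda c:-cv2.contourArea(c))
E
python3 - <<'E'
from h import *
img=cv2.imread('pics/top0.png')[:,:,::-1].copy();p=camera_params('top')
c,_=ray(p,[[0,0]]);print('cam',c)
np.set_printoptions(precision=4,suppress=True)
def rep(name,lo,hi,box,zs,amin=20):
    m,cs=blobs(img,lo,hi,amin,box)
    for k in cs[:5]:
        M=cv2.moments(k);u=[M['m10']/M['m00'],M['m01']/M['m00']]
        for z in zs:
            W=onz(p,k.reshape(-1,2),z)[:,:2].astype(np.float32)
            r=cv2.minAreaRect(W)
            print(name,z,np.round(u,1),M['m00'],'cent',onz(p,[u],z)[0,:2],'rect',np.round(r[0],4),np.round(r[1],4),round(r[2],1))
rep('yellow',(18,120,120),(35,255,255),(268,158,406,280),[.012,.024])
rep('tray',(100,100,50),(125,255,255),(260,150,412,285),[.021])
rep('block',(170,60,40),(8,255,255),(135,260,175,310),[.028])
rep('dish',(170,100,60),(8,255,255),(205,170,240,205),[.028])
rep('stop',(170,120,60),(8,255,255),(460,220,495,250),[.0545])
rep('cutb',(100,100,50),(130,255,255),(185,275,245,325),[.012])
rep('glue',(95,100,50),(130,255,255),(175,230,215,262),[.12])
for n,b in dict(a=(130,215,260,330),b=(262,155,410,285),c=(420,170,510,305)).items():
    cv2.imwrite(f'pics/crop_{n}.png',cv2.resize(img[b[1]:b[3],b[0]:b[2],::-1],None,fx=5,fy=5,interpolation=cv2.INTER_CUBIC)[:600,:800])
E
```

```text
cam [ 0.33542818 -0.0224222   1.07781429]
yellow 0.012 [306.7 244.8] 921.0 cent [0.5184 0.0157] rect [0.5171 0.0247] [0.1333 0.0554] 88.6
yellow 0.024 [306.7 244.8] 921.0 cent [0.5163 0.0153] rect [0.515  0.0241] [0.1318 0.0548] 88.6
yellow 0.012 [368.8 192. ] 580.0 cent [ 0.6445 -0.1371] rect [ 0.6434 -0.1376] [0.0825 0.0478] 88.0
yellow 0.024 [368.8 192. ] 580.0 cent [ 0.641  -0.1359] rect [ 0.6399 -0.1363] [0.0816 0.0472] 88.0
yellow 0.012 [368.4 246.5] 262.0 cent [ 0.5106 -0.1305] rect [ 0.5107 -0.1303] [0.0476 0.035 ] 83.8
yellow 0.024 [368.4 246.5] 262.0 cent [ 0.5087 -0.1293] rect [ 0.5088 -0.1291] [0.047  0.0346] 83.8
yellow 0.012 [305.2 189.8] 254.0 cent [0.6539 0.017 ] rect [0.6548 0.0162] [0.0463 0.0428] 88.5
yellow 0.024 [305.2 189.8] 254.0 cent [0.6503 0.0166] rect [0.6512 0.0158] [0.0457 0.0423] 88.5
tray 0.021 [336.4 219.4] 14497.0 cent [ 0.5763 -0.0563] rect [ 0.5805 -0.056 ] [0.3125 0.2732] 86.8
block 0.028 [154.5 285.2] 447.5 cent [0.4304 0.366 ] rect [0.4307 0.366 ] [0.0697 0.0371] 19.6
dish 0.028 [222.  188.6] 310.0 cent [0.657  0.2153] rect [0.6575 0.2152] [0.0513 0.0456] 43.8
stop 0.0545 [474.3 235.7] 155.0 cent [ 0.5227 -0.3676] rect [ 0.5245 -0.3708] [0.04   0.0372] 69.2
cutb 0.012 [210.2 306.3] 93.0 cent [0.3796 0.2415] rect [0.3797 0.2406] [0.0869 0.0116] 47.3
cutb 0.012 [217.8 296.8] 77.5 cent [0.4009 0.2244] rect [0.4012 0.2255] [0.0879 0.0109] 60.4
glue 0.12 [188.7 244.5] 36.0 cent [0.5068 0.2634] rect [0.5058 0.264 ] [0.0195 0.013 ] 88.6
```

View pics/crop_a.png

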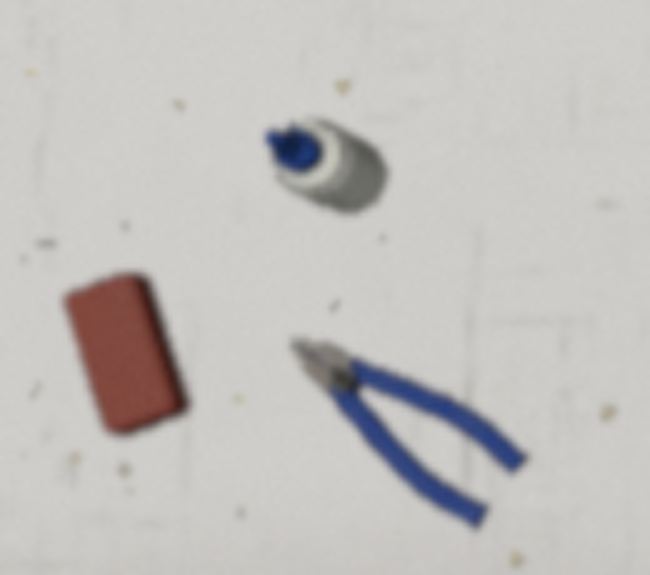

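View pics/crop_b.png

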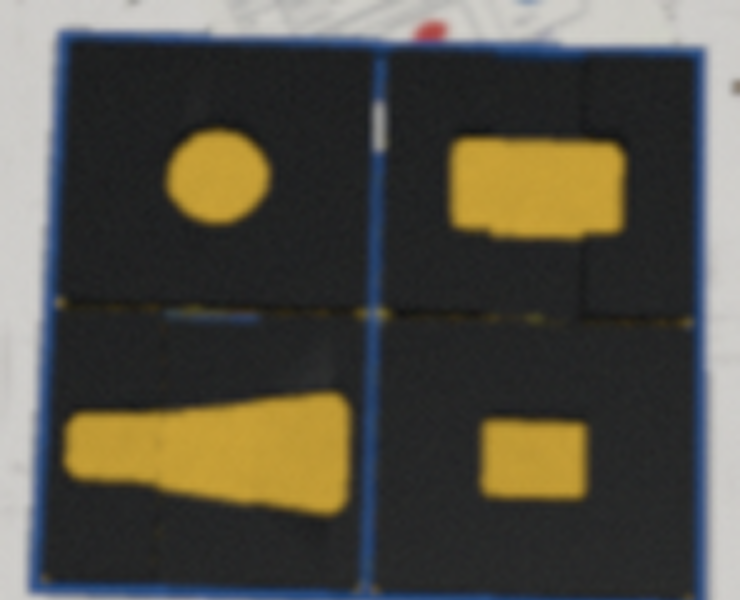

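View pics/crop_c.png

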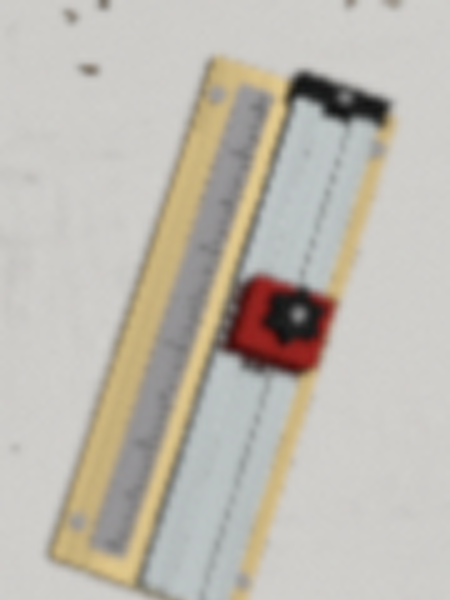

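Run:
```python
from h import *
np.set_printoptions(precision=4,suppress=True)
img=cv2.imread('pics/top0.png')[:,:,::-1].copy();p=camera_params('top')
up=lambda b:(cv2.resize(img[b[1]:b[3],b[0]:b[2]],None,fx=4,fy=4,interpolation=cv2.INTER_CUBIC))
def con(lo,hi,b,amin):
    m,cs=blobs(up(b),lo,hi,amin)
    return [ (c.reshape(-1,2)+0.5)/4-0.5+np.array(b[:2]) for c in cs]
b=(262,155,410,285)
t=con((100,100,50),(125,255,255),b,3000)
for k in t[:1]:
    W=onz(p,k,.021)[:,:2].astype(np.float32)
    r=cv2.minAreaRect(W);print('tray',r,cv2.boxPoints(r))
    # hull quad in image
    h=cv2.approxPolyDP(cv2.convexHull(k.astype(np.float32)),3,True).reshape(-1,2)
    print(h,onz(p,h,.021)[:,:2])
# angle from quad edges
ang=np.deg2rad(r[2]-90);
th=ang; R=np.array([[np.cos(th),-np.sin(th)],[np.sin(th),np.cos(th)]])
for k,zf in zip(con((18,110,110),(35,255,255),b,1000),[.014,.010,.014,.010]):
    T=onz(p,k,.024)[:,:2]@R;F=onz(p,k,zf)[:,:2]@R
    cy=(np.array([0.3354,-.0224])@R)[1]
    lo=lambda A,i:np.percentile(A[:,i],2);hi=lambda A,i:np.percentile(A[:,i],98)
    x=(lo(T,0),hi(F,0)); 
    ylo=lo(T,1) if T[:,1].mean()>cy else lo(F,1); yhi=hi(F,1) if T[:,1].mean()>cy else hi(T,1)
    c=R@[(x[0]+x[1])/2,(ylo+yhi)/2]
    print('hole',len(k),'size',x[1]-x[0],yhi-ylo,'c',c)
```

```text
tray ((0.5809038877487183, -0.05614577233791351), (0.3127216100692749, 0.27464568614959717), 86.84239196777344) [[ 0.4352 -0.2047]
 [ 0.7094 -0.2198]
 [ 0.7266  0.0924]
 [ 0.4524  0.1075]]
[[274.125 161.375]
 [401.375 164.625]
 [401.875 276.625]
 [268.375 272.625]] [[ 0.725   0.091 ]
 [ 0.7085 -0.2179]
 [ 0.4364 -0.2041]
 [ 0.4534  0.1059]]
hole 562 size 0.058319863606713374 0.13394364077063858 c [0.5184 0.0246]
hole 390 size 0.0526211288631564 0.0845165483607958 c [ 0.6425 -0.1374]
hole 265 size 0.03819483228577225 0.0496360172706751 c [ 0.5098 -0.1297]
hole 218 size 0.04932141645580568 0.04899290805282082 c [0.6525 0.0171]
```

Run:
```python
from h import *
np.set_printoptions(precision=4,suppress=True)
p=camera_params('top');q=camera_params('scene')
f=lambda L,o,s=5:np.array([[(a+.5)/s-.5+o[0],(b+.5)/s-.5+o[1]] for a,b in L])
k=f([(293,342),(526,463),(510,474),(485,512),(473,526),(350,362),(335,392)],(130,215))
print('cut',onz(p,k,.011)[:,:2])
g=f([(50,556),(140,586),(220,57),(396,118),(298,315)],(420,170));print('gauge',g,onz(p,g[:4],.012)[:,:2],'knob',onz(p,g[4:],.07))
img=cv2.imread('pics/top0.png');cv2.imwrite('pics/crop_c2.png',cv2.resize(img[210:305,425:500],None,fx=6,fy=6,interpolation=cv2.INTER_CUBIC))
s=cv2.imread('pics/scene0.png')
cv2.imwrite('pics/crop_s1.png',cv2.resize(s[155:235,225:355],None,fx=6,fy=6,interpolation=cv2.INTER_CUBIC))
cv2.imwrite('pics/crop_s2.png',cv2.resize(s[325:385,335:485],None,fx=5,fy=5,interpolation=cv2.INTER_CUBIC))
```

```text
cut [[0.435  0.2943]
 [0.3761 0.1849]
 [0.3713 0.1923]
 [0.3543 0.2035]
 [0.3481 0.209 ]
 [0.4249 0.2675]
 [0.4112 0.2741]]
gauge [[429.6 280.8]
 [447.6 286.8]
 [463.6 181. ]
 [498.8 193.2]
 [479.2 232.6]] [[ 0.4261 -0.2695]
 [ 0.4112 -0.3101]
 [ 0.6658 -0.3675]
 [ 0.6328 -0.449 ]] knob [[ 0.5265 -0.3739  0.07  ]]
```

View pics/crop_c2.png

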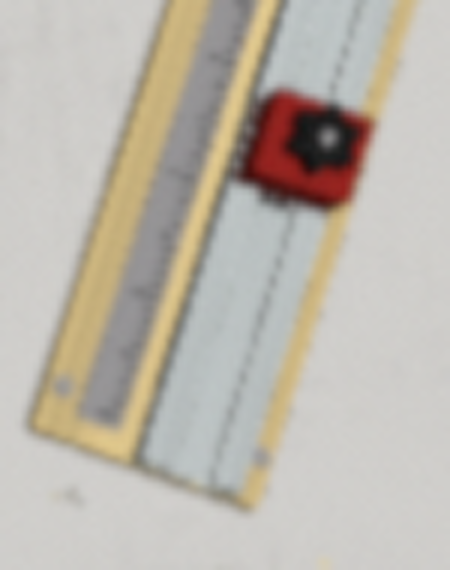

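View pics/crop_s1.png

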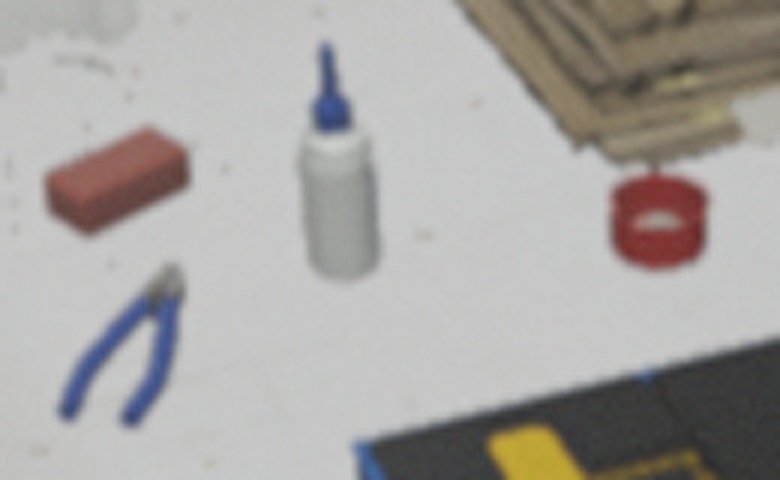

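View pics/crop_s2.png

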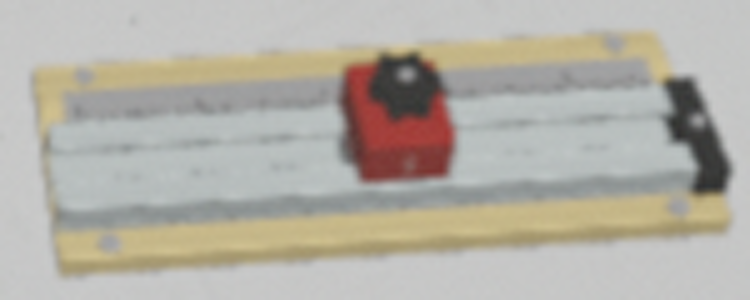

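Run:
```python
from h import *
np.set_printoptions(precision=4,suppress=True)
p=camera_params('top');q=camera_params('scene')
f=lambda L,o,s=5:np.array([[(a+.5)/s-.5+o[0],(b+.5)/s-.5+o[1]] for a,b in L])
def tri(u,v):
    c1,d1=ray(p,[u]);c2,d2=ray(q,[v]);d1=d1[0]/np.linalg.norm(d1);d2=d2[0]/np.linalg.norm(d2)
    s=np.linalg.lstsq(np.c_[d1,-d2],c2-c1,rcond=None)[0]
    a,b=c1+s[0]*d1,c2+s[1]*d2;return (a+b)/2,np.linalg.norm(a-b)
print('tip',tri(f([(268,138)],(130,215))[0],f([(326,45)],(225,155),6)[0]))
print('nozbase top',onz(p,f([(302,152)],(130,215)),.09),'scene',onz(q,f([(330,118)],(225,155),6),.09))
print('glue bottom scene',onz(q,f([(343,264)],(225,155),6),0.0))
print('knob',tri(f([(327,138)],(425,210),6)[0],f([(407,76)],(335,325))[0]))
g=f([(213,487),(262,307),(292,215),(135,462),(245,140),(28,430),(248,510)],(425,210),6)
print('slot',onz(p,g[:3],.027)[:,:2],'left edge',onz(p,g[3:5],.027)[:,:2],'base',onz(p,g[5:],.012)[:,:2])
sc=f([(55,190-20),(665,108+10)],(335,325))
# scene: track end corners top surface
h=f([(50,124),(58,212),(665,85),(690,175)],(335,325));print('scene track corners',onz(q,h,.027)[:,:2])
b=f([(35,68),(62,272)],(335,325));print('scene base',onz(q,b,.012)[:,:2])
print('scene block top corners',onz(q,f([(45,180),(150,128),(188,157),(90,212)],(225,155),6),.028)[:,:2])
print('scene cut',onz(q,f([(172,268),(66,412),(133,420)],(225,155),6),.008)[:,:2])
```

```text
tip (array([0.512 , 0.2762, 0.1175]), np.float64(0.001334449577298791))
nozbase top [[0.511  0.2695 0.09  ]] scene [[0.5042 0.258  0.09  ]]
glue bottom scene [[ 0.5094  0.2688 -0.    ]]
knob (array([ 0.5267, -0.3743,  0.0678]), np.float64(0.0006255049017689868))
slot [[ 0.4005 -0.3337]
 [ 0.4691 -0.358 ]
 [ 0.5047 -0.3725]] left edge [[ 0.4106 -0.3049]
 [ 0.5348 -0.3569]] base [[ 0.425  -0.2686]
 [ 0.3923 -0.3509]]
scene track corners [[ 0.4111 -0.3088]
 [ 0.3949 -0.3456]
 [ 0.6391 -0.3979]
 [ 0.6196 -0.4355]]
scene base [[ 0.4244 -0.2719]
 [ 0.3891 -0.3604]]
scene block top corners [[0.3904 0.3622]
 [0.453  0.3865]
 [0.4611 0.3518]
 [0.4014 0.3248]]
scene cut [[0.4293 0.2905]
 [0.348  0.2013]
 [0.3734 0.1824]]
```

Run:
```python
from h import *
np.set_printoptions(precision=4,suppress=True)
w=camera_params('wrist');s=monitor.observe()
R=cv2.Rodrigues(w['rvec'])[0];c=-R.T@w['tvec'];T=s['orientation']
print('cam in tool',T.T@(c-s['tool_pos']),'axes in tool\n',T.T@R.T)
print(onz(w,[[320,240],[0,0],[640,480]],0))
p=camera_params('top');q=camera_params('scene')
# reproject block top corners
import math
a=math.radians(19.6);l=np.array([math.cos(a),math.sin(a)])*.035;n=np.array([-math.sin(a),math.cos(a)])*.0175
P=[np.r_[np.array([.4305,.366])+i*l+j*n,.028] for i,j in((1,1),(1,-1),(-1,-1),(-1,1))]
print((proj(q,P)-[225,155])*6)
print('glue base/84/122',(proj(q,[[.511,.2695,0],[.511,.2695,.084],[.511,.2695,.122]])-[225,155])*6)
```

```text
cam in tool [ 0.0706  0.0005 -0.1427] axes in tool
 [[ 0.0009 -0.9609 -0.277 ]
 [ 1.      0.001  -0.0001]
 [ 0.0004 -0.277   0.9609]]
[[ 0.2334  0.4802  0.    ]
 [-0.08    0.2974  0.    ]
 [ 0.6995  0.7538  0.    ]]
[[151.2678 116.2938]
 [194.7882 141.7508]
 [ 83.1679 195.4922]
 [ 39.9306 168.5434]]
glue base/84/122 [[342.9711 259.9481]
 [332.6873 111.8751]
 [327.7286  40.6413]]
```

```bash
cat >> h.py <<'E'
from scipy.spatial.transform import Rotation as Ro
np.set_printoptions(precision=4,suppress=True)
def Rt(phi):
    a=np.deg2rad(phi);y=np.array([np.cos(a),np.sin(a),0]);z=np.array([0,0,-1.]);return np.c_[np.cross(y,z),y,z]
def go(*targets):
    s=monitor.observe();T=s['orientation'];o=s['tool_pos']
    print('t',round(s['clock'],2),'pos',o,'phi',round(np.degrees(np.arctan2(T[1,1],T[0,1])),2),'F',s['force'],'grip',round(s['grip_width'],3),'q',s['joint_pos'])
    for x,y,z,phi in targets:
        sl=T.T@(np.array([x,y,z])-o)/.8;ro=Ro.from_matrix(T.T@Rt(phi)).as_rotvec()/np.pi
        print('slide',np.round(sl,4).tolist(),'rot',np.round(ro,4).tolist())
def snap(n,name):
    w=camera_params(n);im=camera(n);cv2.imwrite(f'pics/{name}.png',im[:,:,::-1]);np.save(f'pics/{name}.npy',w,allow_pickle=True);return w,im
E
python3 -c "
from h import *
go((.43,.32,.22,109.6))"
```

```text
t 0.15 pos [0.1955 0.4869 0.2308] phi 68.12 F [ 0.1028  0.7948 -0.1276] grip 0.997 q [ 1.189   0.2386 -0.0141  1.3192 -0.      1.5708]
slide [-0.3497, -0.0844, 0.0136] rot [-0.0003, -0.0001, -0.2304]
```

Call:
{"op": "carry_out", "data": {
  "increments": [
    {"fingers":-1,"slide":[-0.35,-0.084,0.0136],"rotation":[-0.0003,0,-0.2304]},
    {"fingers":-1,"slide":[-0.35,-0.084,0.0136],"rotation":[-0.0003,0,-0.2304]},
    {"fingers":-1,"slide":[-0.35,-0.084,0.0136],"rotation":[-0.0003,0,-0.2304]},
    {"fingers":-1,"slide":[-0.35,-0.084,0.0136],"rotation":[-0.0003,0,-0.2304]},
    {"fingers":-1,"slide":[-0.35,-0.084,0.0136],"rotation":[-0.0003,0,-0.2304]},
    {"fingers":-1,"slide":[-0.35,-0.084,0.0136],"rotation":[-0.0003,0,-0.2304]},
    {"fingers":-1,"slide":[-0.35,-0.084,0.0136],"rotation":[-0.0003,0,-0.2304]},
    {"fingers":-1,"slide":[-0.35,-0.084,0.0136],"rotation":[-0.0003,0,-0.2304]},
    {"fingers":-1,"slide":[-0.35,-0.084,0.0136],"rotation":[-0.0003,0,-0.2304]},
    {"fingers":-1,"slide":[-0.35,-0.084,0.0136],"rotation":[-0.0003,0,-0.2304]},
    {"fingers":-1,"slide":[-0.35,-0.084,0.0136],"rotation":[-0.0003,0,-0.2304]},
    {"fingers":-1,"slide":[-0.35,-0.084,0.0136],"rotation":[-0.0003,0,-0.2304]}
  ]
}}

```text
clock: 1.15
tool_pos: [0.4296, 0.321, 0.2204]
orientation: [[-0.942, -0.336, -0.0], [-0.336, 0.942, 0.001], [0.0, 0.001, -1.0]]
force: [-0.9, 0.3, 0.3]
grip_width: 0.997
```

```bash
python3 -c "
from h import *
go((.43,.32,.22,109.6))
snap('wrist','w1')"
```

```text
t 1.15 pos [0.4296 0.321  0.2204] phi 109.65 F [-0.9269  0.3383  0.2675] grip 0.997 q [ 0.6412  0.2612 -0.0102  1.2993  0.0009  0.2983]
slide [-0.0001, -0.0014, 0.0005] rot [0.0003, -0.0, 0.0003]
```

View pics/w1.png

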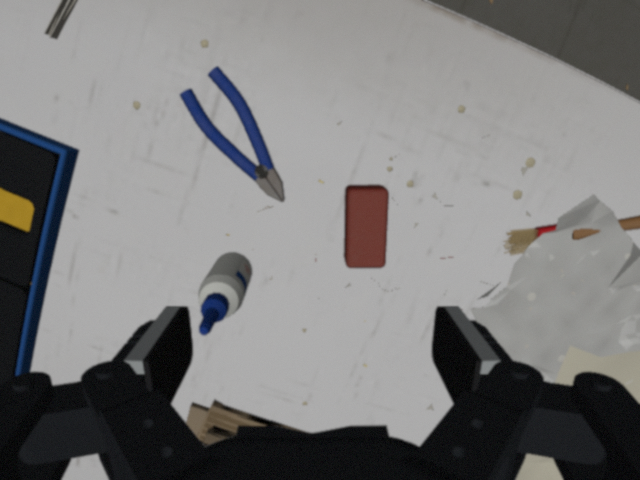

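Run:
```python
from h import *
w=np.load('pics/w1.npy',allow_pickle=True).item();im=cv2.imread('pics/w1.png')[:,:,::-1].copy()
m,cs=blobs(im,(170,60,40),(8,255,255),300,(320,160,410,290))
W=onz(w,cs[0].reshape(-1,2),.028)[:,:2].astype(np.float32);print('block',cv2.minAreaRect(W))
m,cs=blobs(im,(100,100,50),(130,255,255),100,(170,50,300,205))
for c in cs:
    print('handle',cv2.contourArea(c),cv2.boundingRect(c),cv2.minAreaRect(onz(w,c.reshape(-1,2),.012)[:,:2].astype(np.float32)))
print('cut tip',onz(w,[[281,200]],.006),'ends outer',onz(w,[[181,93],[192,90],[210,72],[218,67]],.011))
m,cs=blobs(im,(100,100,40),(130,255,255),50,(190,240,260,340))
for c in cs: print('nozzle',cv2.contourArea(c),cv2.boundingRect(c))
print('tip',onz(w,[[205,332]],.122),'noz base',onz(w,[[216,303]],.088))
cv2.imwrite('pics/w1c.png',cv2.resize(im[235:340,170:290,::-1],None,fx=5,fy=5,interpolation=cv2.INTER_CUBIC))
```

```text
block ((0.42879047989845276, 0.36949390172958374), (0.0693531334400177, 0.034422531723976135), 19.886394500732422)
handle 1154.5 (209, 68, 64, 101) ((0.37950223684310913, 0.24453608691692352), (0.0917418822646141, 0.01411271933466196), 48.44626235961914)
handle 1115.5 (181, 90, 76, 89) ((0.40041789412498474, 0.22886623442173004), (0.09125270694494247, 0.014148663729429245), 59.14079666137695)
cut tip [[0.4353 0.2951 0.006 ]] ends outer [[0.377  0.1887 0.011 ]
 [0.3718 0.1968 0.011 ]
 [0.3535 0.2068 0.011 ]
 [0.3477 0.2119 0.011 ]]
nozzle 639.5 (200, 294, 28, 40)
tip [[0.512  0.2766 0.122 ]] noz base [[0.507 0.275 0.088]]
```

View pics/w1c.png

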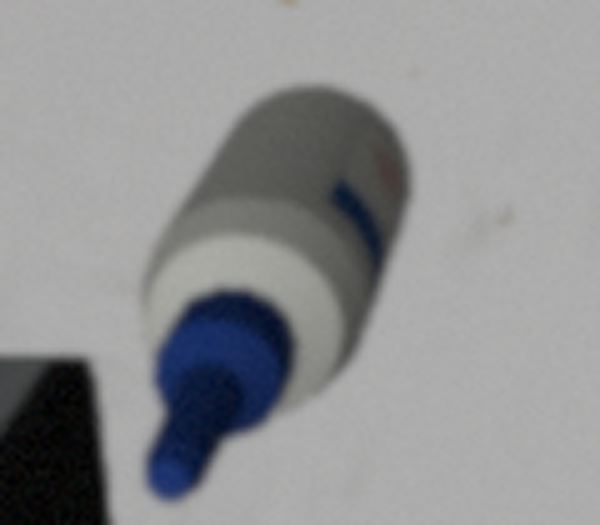

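Run:
```python
from h import *
go((.429,.369,.05,109.8),(.429,.369,.02,109.8),(.429,.369,.004,109.8))
w=np.load('pics/w1.npy',allow_pickle=True).item()
print(onz(w,[[170+248/5,235+320/5]],.082),onz(w,[[170+318/5,235+183/5]],.0),onz(w,[[204,330]],.119))
```

```text
t 1.2 pos [0.4295 0.3212 0.2205] phi 109.68 F [-0.5053  0.8259 -0.3922] grip 1.001 q [ 0.6416  0.261  -0.0102  1.2992  0.0009  0.2981]
slide [-0.0195, 0.0563, 0.2131] rot [0.0003, 0.0, -0.0007]
slide [-0.0195, 0.0563, 0.2506] rot [0.0003, 0.0, -0.0007]
slide [-0.0195, 0.0563, 0.2706] rot [0.0003, 0.0, -0.0007]
[[0.5061 0.2762 0.082 ]] [[0.5161 0.2747 0.    ]] [[0.5126 0.2753 0.119 ]]
```

Call:
{"op": "carry_out", "data": {
  "grip_force": 60,
  "increments": [
    {"fingers":-1,"slide":[-0.0195,0.0563,0.08],"rotation":[0,0,0]},
    {"fingers":-1,"slide":[-0.0195,0.0563,0.213],"rotation":[0,0,0]},
    {"fingers":-1,"slide":[-0.0195,0.0563,0.213],"rotation":[0,0,0]},
    {"fingers":-1,"slide":[-0.0195,0.0563,0.213],"rotation":[0,0,0]},
    {"fingers":-1,"slide":[-0.0195,0.0563,0.213],"rotation":[0,0,0]},
    {"fingers":-1,"slide":[-0.0195,0.0563,0.213],"rotation":[0,0,0]},
    {"fingers":-1,"slide":[-0.0195,0.0563,0.24],"rotation":[0,0,0]},
    {"fingers":-1,"slide":[-0.0195,0.0563,0.26],"rotation":[0,0,0]},
    {"fingers":-1,"slide":[-0.0195,0.0563,0.27],"rotation":[0,0,0]},
    {"fingers":-1,"slide":[-0.0195,0.0563,0.27],"rotation":[0,0,0]},
    {"fingers":-1,"slide":[-0.0195,0.0563,0.27],"rotation":[0,0,0]},
    {"fingers":1,"slide":[-0.0195,0.0563,0.27],"rotation":[0,0,0]},
    {"fingers":1,"slide":[-0.0195,0.0563,0.27],"rotation":[0,0,0]},
    {"fingers":1,"slide":[-0.0195,0.0563,0.27],"rotation":[0,0,0]},
    {"fingers":1,"slide":[-0.0195,0.0563,0.27],"rotation":[0,0,0]},
    {"fingers":1,"slide":[-0.0195,0.0563,0.27],"rotation":[0,0,0]},
    {"fingers":1,"slide":[-0.0195,0.0563,0.27],"rotation":[0,0,0]},
    {"fingers":1,"slide":[-0.0195,0.0563,0.27],"rotation":[0,0,0]},
    {"fingers":1,"slide":[-0.0195,0.0563,0.27],"rotation":[0,0,0]}
  ]
}}

```text
clock: 2.78
tool_pos: [0.4304, 0.3686, 0.0053]
orientation: [[-0.942, -0.335, 0.001], [-0.335, 0.942, 0.002], [-0.001, 0.001, -1.0]]
force: [-0.7, 0.1, 6.4]
grip_width: 0.397
```

Run:
```python
from h import *
go((.429,.369,.12,109.8),(.644,-.137,.12,-3.15))
```

```text
t 2.78 pos [0.4304 0.3686 0.0053] phi 109.59 F [-0.6716  0.0649  6.359 ] grip 0.397 q [ 0.7079  0.4728 -0.284   0.8122  0.0006  0.366 ]
slide [0.0013, 0.0012, -0.1434] rot [0.0004, 0.0005, -0.0012]
slide [-0.0398, -0.6848, -0.1442] rot [0.0007, -0.0001, 0.6263]
```

Call:
{"op": "carry_out", "data": {
  "increments": [
    {"fingers":1,"slide":[0,0,-0.05],"rotation":[0,0,0]},
    {"fingers":1,"slide":[0,0,-0.1],"rotation":[0,0,0]},
    {"fingers":1,"slide":[0,0,-0.15],"rotation":[0,0,0]},
    {"fingers":1,"slide":[0,0,-0.2],"rotation":[0,0,0]},
    {"fingers":1,"slide":[0,0,-0.245],"rotation":[0,0,0]},
    {"fingers":1,"slide":[-0.04,-0.685,-0.245],"rotation":[0,0,0.626]},
    {"fingers":1,"slide":[-0.04,-0.685,-0.245],"rotation":[0,0,0.626]},
    {"fingers":1,"slide":[-0.04,-0.685,-0.245],"rotation":[0,0,0.626]},
    {"fingers":1,"slide":[-0.04,-0.685,-0.245],"rotation":[0,0,0.626]},
    {"fingers":1,"slide":[-0.04,-0.685,-0.245],"rotation":[0,0,0.626]},
    {"fingers":1,"slide":[-0.04,-0.685,-0.245],"rotation":[0,0,0.626]},
    {"fingers":1,"slide":[-0.04,-0.685,-0.245],"rotation":[0,0,0.626]},
    {"fingers":1,"slide":[-0.04,-0.685,-0.245],"rotation":[0,0,0.626]},
    {"fingers":1,"slide":[-0.04,-0.685,-0.245],"rotation":[0,0,0.626]},
    {"fingers":1,"slide":[-0.04,-0.685,-0.245],"rotation":[0,0,0.626]},
    {"fingers":1,"slide":[-0.04,-0.685,-0.245],"rotation":[0,0,0.626]},
    {"fingers":1,"slide":[-0.04,-0.685,-0.245],"rotation":[0,0,0.626]},
    {"fingers":1,"slide":[-0.04,-0.685,-0.245],"rotation":[0,0,0.626]},
    {"fingers":1,"slide":[-0.04,-0.685,-0.245],"rotation":[0,0,0.626]}
  ]
}}

```text
clock: 4.37
tool_pos: [0.6454, -0.1434, 0.1991]
orientation: [[-0.152, 0.988, 0.0], [0.988, 0.152, -0.001], [-0.001, 0.0, -1.0]]
force: [-1.5, 1.4, -0.9]
grip_width: 0.399
```

Run:
```python
from h import *
go((.644,-.137,.20,-3.15),(.644,-.137,.06,-3.15))
```

```text
t 4.37 pos [ 0.6454 -0.1434  0.1991] phi 8.73 F [-1.5489  1.378  -0.9373] grip 0.399 q [-0.2182  0.487   0.2819  1.3651 -0.0008  1.2003]
slide [0.0081, -0.0005, -0.0011] rot [0.0001, 0.0003, 0.066]
slide [0.0083, -0.0005, 0.1739] rot [0.0001, 0.0003, 0.066]
```

Call:
{"op": "carry_out", "data": {
  "increments": [
    {"fingers":1,"slide":[0.008,0,0],"rotation":[0,0,0.05]},
    {"fingers":1,"slide":[0.008,0,0],"rotation":[0,0,0.05]},
    {"fingers":1,"slide":[0.008,0,0],"rotation":[0,0,0.05]},
    {"fingers":1,"slide":[0.008,0,0],"rotation":[0,0,0.05]}
  ]
}}

```text
clock: 4.7
tool_pos: [0.6427, -0.1311, 0.1999]
orientation: [[-0.007, 1.0, -0.0], [1.0, 0.007, 0.001], [0.001, -0.0, -1.0]]
force: [-0.0, 0.1, -1.9]
grip_width: 0.395
```

Run:
```python
from h import *
go((.644,-.137,.20,-3.15),(.644,-.137,.06,-3.15))
snap('wrist','w2')
```

```text
t 4.7 pos [ 0.6427 -0.1311  0.1999] phi 0.42 F [-0.0357  0.1148 -1.9203] grip 0.395 q [-0.2016  0.4783  0.2693  1.3623  0.0008  1.3618]
slide [-0.0074, 0.0015, -0.0001] rot [-0.0001, -0.0003, 0.0198]
slide [-0.0075, 0.0016, 0.1749] rot [-0.0001, -0.0003, 0.0198]
```

View pics/w2.png

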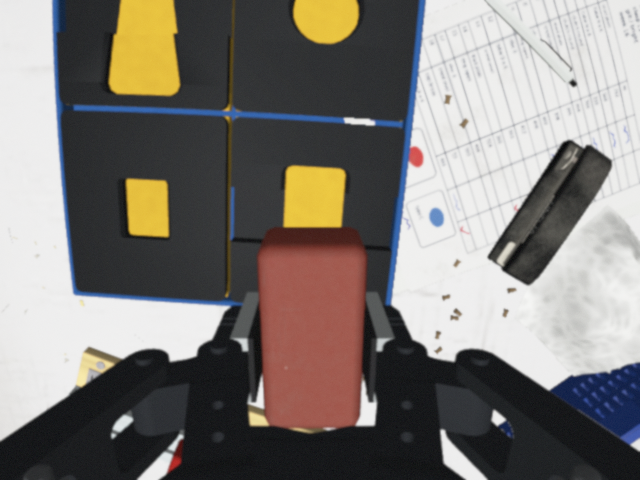

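Run:
```python
from h import *
w=np.load('pics/w2.npy',allow_pickle=True).item();im=cv2.imread('pics/w2.png')[:,:,::-1].copy()
R=cv2.Rodrigues(w['rvec'])[0];print('cam',-R.T@w['tvec'])
print('cross',onz(w,[[231,113]],.021),'corner LL',onz(w,[[74,293]],.021),'right edge',onz(w,[[403,123]],.021),'left',onz(w,[[62,106]],.021), 'BR',onz(w,[[389,303]],.021))
m,cs=blobs(im,(18,110,110),(35,255,255),300)
for c in cs:
    c=c.reshape(-1,2);b=cv2.boundingRect(c);print(b,'rim',cv2.minAreaRect(onz(w,c,.024)[:,:2].astype(np.float32)),'floor',cv2.minAreaRect(onz(w,c,.012)[:,:2].astype(np.float32))[0])
print('block hole corners rim', onz(w,[[285,166],[346,170]],.010))
```

```text
cam [ 0.6423 -0.0603  0.3427]
cross [[ 0.581  -0.0542  0.021 ]] corner LL [[ 0.4349 -0.2035  0.021 ]] right edge [[ 0.7112 -0.0604  0.021 ]] left [[ 0.4475 -0.0465  0.021 ]] BR [[ 0.7091 -0.2088  0.021 ]]
(108, 0, 73, 96) rim ((0.51740562915802, -0.006693989038467407), (0.06747528165578842, 0.05560411512851715), 87.50281524658203) floor (0.5127018690109253, -0.00467468798160553)
(283, 165, 63, 63) rim ((0.6440261006355286, -0.11817322671413422), (0.049836453050374985, 0.047026969492435455), 87.11431884765625) floor (0.6440902948379517, -0.12035169452428818)
(293, 0, 66, 44) rim ((0.6512736678123474, 0.010179245844483376), (0.046459950506687164, 0.02952420338988304), 0.6914235353469849) floor (0.6516109108924866, 0.012833909131586552)
(126, 178, 43, 59) rim ((0.510999321937561, -0.1268586665391922), (0.046846792101860046, 0.0342409722507), 86.58997344970703) floor (0.5060543417930603, -0.12936420738697052)
block hole corners rim [[ 0.6209 -0.0951  0.01  ]
 [ 0.6698 -0.0979  0.01  ]]
```

Call:
{"op": "carry_out", "data": {
  "increments": [
    {"fingers":1,"slide":[-0.0068,0.0022,0],"rotation":[0,0,0.0198]},
    {"fingers":1,"slide":[-0.0068,0.0022,0.05],"rotation":[0,0,0.0198]},
    {"fingers":1,"slide":[-0.0068,0.0022,0.1],"rotation":[0,0,0.0198]},
    {"fingers":1,"slide":[-0.0068,0.0022,0.15],"rotation":[0,0,0.0198]},
    {"fingers":1,"slide":[-0.0068,0.0022,0.175],"rotation":[0,0,0.0198]},
    {"fingers":1,"slide":[-0.0068,0.0022,0.175],"rotation":[0,0,0.0198]},
    {"fingers":1,"slide":[-0.0068,0.0022,0.175],"rotation":[0,0,0.0198]},
    {"fingers":1,"slide":[-0.0068,0.0022,0.175],"rotation":[0,0,0.0198]}
  ]
}}

```text
clock: 5.42
tool_pos: [0.6459, -0.1365, 0.062]
orientation: [[0.056, 0.998, 0.002], [0.998, -0.056, 0.0], [0.0, 0.002, -1.0]]
force: [-0.2, -0.2, -0.5]
grip_width: 0.4
```

Run:
```python
from h import *
go((.6445,-.1365,.035,-3.15),(.6445,-.1365,.0165,-3.15))
snap('wrist','w3')
```

```text
t 5.42 pos [ 0.6459 -0.1365  0.062 ] phi -3.19 F [-0.19   -0.1566 -0.5255] grip 0.4 q [-0.2086  0.556   0.0402  1.0526  0.0008  1.4178]
slide [-0.0001, -0.0018, 0.0337] rot [0.0008, -0.0001, -0.0002]
slide [-0.0002, -0.0019, 0.0568] rot [0.0008, -0.0001, -0.0002]
```

View pics/w3.png

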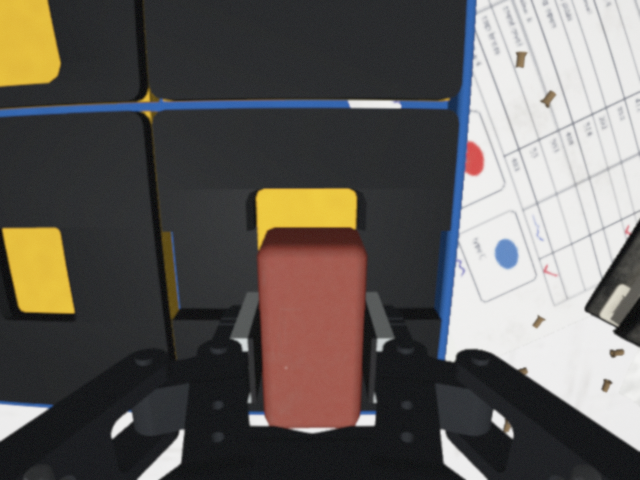

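Call:
{"op": "carry_out", "data": {
  "increments": [
    {"fingers":1,"slide":[0,-0.0015,0.02],"rotation":[0,0,0]},
    {"fingers":1,"slide":[0,-0.0015,0.035],"rotation":[0,0,0]},
    {"fingers":1,"slide":[0,-0.0015,0.045],"rotation":[0,0,0]},
    {"fingers":1,"slide":[0,-0.0015,0.055],"rotation":[0,0,0]},
    {"fingers":1,"slide":[0,-0.0015,0.0565],"rotation":[0,0,0]},
    {"fingers":1,"slide":[0,-0.0015,0.0565],"rotation":[0,0,0]},
    {"fingers":1,"slide":[0,-0.0015,0.0565],"rotation":[0,0,0]}
  ]
}}

```text
clock: 6.05
tool_pos: [0.6445, -0.1365, 0.0174]
orientation: [[0.056, 0.998, 0.003], [0.998, -0.056, 0.0], [0.0, 0.003, -1.0]]
force: [-3.2, 1.2, 10.0]
grip_width: 0.395
```

Run:
```python
from h import *
go((.644,-.137,.20,-3.15))
```

```text
t 6.05 pos [ 0.6445 -0.1365  0.0174] phi -3.22 F [-3.1914  1.2188  9.957 ] grip 0.395 q [-0.209   0.5912 -0.0215  0.9553  0.0008  1.418 ]
slide [-0.0006, 0.0001, -0.2283] rot [0.0009, -0.0001, -0.0004]
```

Call:
{"op": "carry_out", "data": {
  "increments": [
    {"fingers":-0.3,"slide":[0,0,0],"rotation":[0,0,0]},
    {"fingers":-0.3,"slide":[0,0,0],"rotation":[0,0,0]},
    {"fingers":-0.3,"slide":[0,0,0],"rotation":[0,0,0]},
    {"fingers":-0.3,"slide":[0,0,0],"rotation":[0,0,0]},
    {"fingers":-0.3,"slide":[0,0,-0.03],"rotation":[0,0,0]},
    {"fingers":-0.3,"slide":[0,0,-0.08],"rotation":[0,0,0]},
    {"fingers":-0.3,"slide":[0,0,-0.13],"rotation":[0,0,0]},
    {"fingers":-0.3,"slide":[0,0,-0.18],"rotation":[0,0,0]},
    {"fingers":-0.3,"slide":[0,0,-0.23],"rotation":[0,0,0]},
    {"fingers":-0.3,"slide":[0,0,-0.23],"rotation":[0,0,0]},
    {"fingers":-0.3,"slide":[0,0,-0.23],"rotation":[0,0,0]}
  ]
}}

```text
clock: 6.97
tool_pos: [0.645, -0.1367, 0.2018]
orientation: [[0.056, 0.998, 0.005], [0.998, -0.056, -0.0], [0.0, 0.005, -1.0]]
force: [0.6, 0.8, -1.8]
grip_width: 0.646
```

Run:
```python
from h import *
go((.3985,.247,.20,-37.6))
snap('wrist','w4')
```

```text
t 6.97 pos [ 0.645  -0.1367  0.2018] phi -3.23 F [ 0.5674  0.7851 -1.7684] grip 0.646 q [-0.2093  0.4791  0.2755  1.3619  0.0008  1.4179]
slide [0.4615, -0.3346, 0.0005] rot [0.0017, -0.0005, 0.1909]
```

View pics/w4.png

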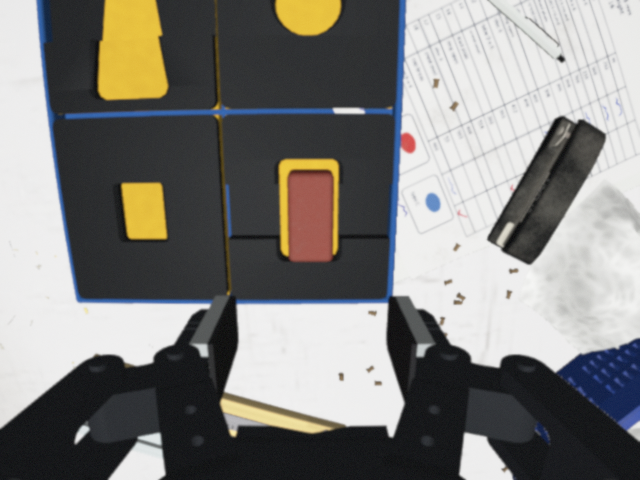

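Run:
```python
from h import *
w=np.load('pics/w4.npy',allow_pickle=True).item();im=cv2.imread('pics/w4.png')[:,:,::-1].copy()
m,cs=blobs(im,(170,60,40),(8,255,255),300,(260,140,360,280))
W=onz(w,cs[0].reshape(-1,2),.038)[:,:2].astype(np.float32);print('block',cv2.minAreaRect(W))
print(onz(w,[[279,159],[340,161]],.010),onz(w,[[279,236],[338,238]],.024))
```

```text
block ((0.6447558999061584, -0.13720861077308655), (0.07113474607467651, 0.03526107966899872), 86.724609375)
[[ 0.6219 -0.0939  0.01  ]
 [ 0.6707 -0.0983  0.01  ]] [[ 0.6184 -0.154   0.024 ]
 [ 0.6658 -0.1584  0.024 ]]
```

Call:
{"op": "carry_out", "data": {
  "increments": [
    {"fingers":-0.3,"slide":[0.4615,-0.3345,0],"rotation":[0.0017,0,0.191]},
    {"fingers":-0.3,"slide":[0.4615,-0.3345,0],"rotation":[0.0017,0,0.191]},
    {"fingers":-0.3,"slide":[0.4615,-0.3345,0],"rotation":[0.0017,0,0.191]},
    {"fingers":-0.3,"slide":[0.4615,-0.3345,0],"rotation":[0.0017,0,0.191]},
    {"fingers":-0.3,"slide":[0.4615,-0.3345,0],"rotation":[0.0017,0,0.191]},
    {"fingers":-0.3,"slide":[0.4615,-0.3345,0],"rotation":[0.0017,0,0.191]},
    {"fingers":-0.3,"slide":[0.4615,-0.3345,0],"rotation":[0.0017,0,0.191]},
    {"fingers":-0.3,"slide":[0.4615,-0.3345,0],"rotation":[0.0017,0,0.191]},
    {"fingers":-0.3,"slide":[0.4615,-0.3345,0],"rotation":[0.0017,0,0.191]},
    {"fingers":-0.3,"slide":[0.4615,-0.3345,0],"rotation":[0.0017,0,0.191]},
    {"fingers":-0.3,"slide":[0.4615,-0.3345,0],"rotation":[0.0017,0,0.191]},
    {"fingers":-0.3,"slide":[0.4615,-0.3345,0],"rotation":[0.0017,0,0.191]},
    {"fingers":-0.3,"slide":[0.4615,-0.3345,0],"rotation":[0.0017,0,0.191]},
    {"fingers":-0.3,"slide":[0.4615,-0.3345,0],"rotation":[0.0017,0,0.191]},
    {"fingers":-0.3,"slide":[0.4615,-0.3345,0],"rotation":[0.0017,0,0.191]},
    {"fingers":-0.3,"slide":[0.4615,-0.3345,0],"rotation":[0.0017,0,0.191]}
  ]
}}

```text
clock: 8.35
tool_pos: [0.3977, 0.2461, 0.1986]
orientation: [[0.612, 0.791, -0.006], [0.791, -0.612, 0.002], [-0.002, -0.006, -1.0]]
force: [0.5, 0.3, 1.0]
grip_width: 0.654
```

Run:
```python
from h import *
go((.3985,.247,.05,-37.6),(.3985,.247,.0025,-37.6))
snap('wrist','w5')
```

```text
t 8.35 pos [0.3977 0.2461 0.1986] phi -37.74 F [0.5068 0.2591 0.9756] grip 0.654 q [ 0.5511  0.1574 -0.2026  1.2146  0.0047  2.7806]
slide [0.0019, 0.0012, 0.1858] rot [-0.0018, 0.0006, -0.0008]
slide [0.002, 0.0015, 0.2452] rot [-0.0018, 0.0006, -0.0008]
```

View pics/w5.png

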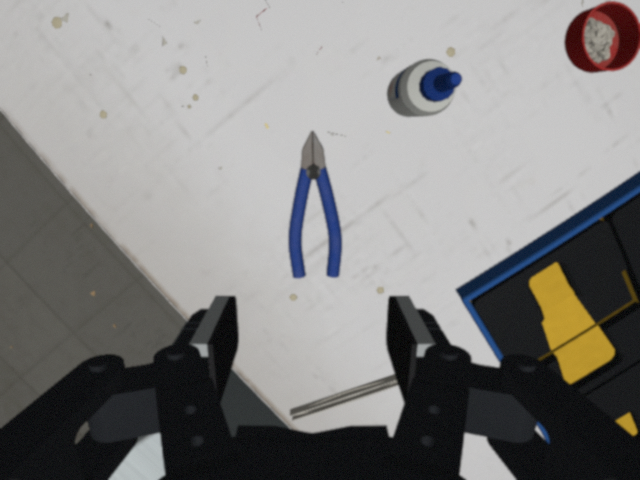

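Run:
```python
from h import *
w=np.load('pics/w5.npy',allow_pickle=True).item()
a=onz(w,[[312,131],[299,278],[334,277]],.009);t=a[0];e=(a[1]+a[2])/2;print('tip',t,'mid',(t+e)/2,'len',np.linalg.norm(t-e),np.degrees(np.arctan2(*(t-e)[1::-1])))
print('glue nozzle tip',onz(w,[[455,79]],.12),'noz',onz(w,[[437,85]],.095),'body top',onz(w,[[428,86]],.08))
print('dish',onz(w,[[603,37]],.028))
```

```text
tip [0.4351 0.2967 0.009 ] mid [0.3992 0.247  0.009 ] len 0.12270751149317338 54.131197288431736
glue nozzle tip [[0.5119 0.275  0.12  ]] noz [[0.5095 0.2753 0.095 ]] body top [[0.5088 0.2765 0.08  ]]
dish [[0.6522 0.223  0.028 ]]
```

Call:
{"op": "carry_out", "data": {
  "grip_force": 60,
  "increments": [
    {"fingers":-0.3,"slide":[0.002,0.0015,0.05],"rotation":[-0.0018,0.0006,-0.003]},
    {"fingers":-0.3,"slide":[0.002,0.0015,0.1],"rotation":[-0.0018,0.0006,-0.003]},
    {"fingers":-0.3,"slide":[0.002,0.0015,0.15],"rotation":[-0.0018,0.0006,-0.003]},
    {"fingers":-0.3,"slide":[0.002,0.0015,0.19],"rotation":[-0.0018,0.0006,-0.003]},
    {"fingers":-0.3,"slide":[0.002,0.0015,0.22],"rotation":[-0.0018,0.0006,-0.003]},
    {"fingers":-0.3,"slide":[0.002,0.0015,0.24],"rotation":[-0.0018,0.0006,-0.003]},
    {"fingers":-0.3,"slide":[0.002,0.0015,0.245],"rotation":[-0.0018,0.0006,-0.003]},
    {"fingers":-0.3,"slide":[0.002,0.0015,0.245],"rotation":[-0.0018,0.0006,-0.003]},
    {"fingers":-0.3,"slide":[0.002,0.0015,0.245],"rotation":[-0.0018,0.0006,-0.003]},
    {"fingers":1,"slide":[0.002,0.0015,0.245],"rotation":[-0.0018,0.0006,-0.003]},
    {"fingers":1,"slide":[0.002,0.0015,0.245],"rotation":[-0.0018,0.0006,-0.003]},
    {"fingers":1,"slide":[0.002,0.0015,0.245],"rotation":[-0.0018,0.0006,-0.003]},
    {"fingers":1,"slide":[0.002,0.0015,0.245],"rotation":[-0.0018,0.0006,-0.003]},
    {"fingers":1,"slide":[0.002,0.0015,0.245],"rotation":[-0.0018,0.0006,-0.003]},
    {"fingers":1,"slide":[0.002,0.0015,0.245],"rotation":[-0.0018,0.0006,-0.003]}
  ]
}}

```text
clock: 9.65
tool_pos: [0.3991, 0.2487, 0.0049]
orientation: [[0.603, 0.798, 0.003], [0.798, -0.603, 0.002], [0.003, 0.002, -1.0]]
force: [-0.7, -1.8, 9.7]
grip_width: 0.4
```

Run:
```python
from h import *
go((.399,.247,.12,-37.2),(.5186,.025,.16,-3.15))
```

```text
t 9.65 pos [0.3991 0.2487 0.0049] phi -37.07 F [-0.6508 -1.7677  9.6554] grip 0.4 q [ 0.5575  0.3407 -0.5199  0.7065 -0.0003  2.7753]
slide [-0.0013, 0.0014, -0.1439] rot [0.0005, -0.0011, 0.0007]
slide [-0.1324, 0.2881, -0.1939] rot [0.0008, -0.0009, -0.1885]
```

Call:
{"op": "carry_out", "data": {
  "increments": [
    {"fingers":1,"slide":[0,0,-0.03],"rotation":[0,0,0]},
    {"fingers":1,"slide":[0,0,-0.08],"rotation":[0,0,0]},
    {"fingers":1,"slide":[0,0,-0.13],"rotation":[0,0,0]},
    {"fingers":1,"slide":[0,0,-0.17],"rotation":[0,0,0]},
    {"fingers":1,"slide":[-0.1324,0.288,-0.194],"rotation":[0.0008,-0.0009,-0.1885]},
    {"fingers":1,"slide":[-0.1324,0.288,-0.194],"rotation":[0.0008,-0.0009,-0.1885]},
    {"fingers":1,"slide":[-0.1324,0.288,-0.194],"rotation":[0.0008,-0.0009,-0.1885]},
    {"fingers":1,"slide":[-0.1324,0.288,-0.194],"rotation":[0.0008,-0.0009,-0.1885]},
    {"fingers":1,"slide":[-0.1324,0.288,-0.194],"rotation":[0.0008,-0.0009,-0.1885]},
    {"fingers":1,"slide":[-0.1324,0.288,-0.194],"rotation":[0.0008,-0.0009,-0.1885]},
    {"fingers":1,"slide":[-0.1324,0.288,-0.194],"rotation":[0.0008,-0.0009,-0.1885]},
    {"fingers":1,"slide":[-0.1324,0.288,-0.194],"rotation":[0.0008,-0.0009,-0.1885]},
    {"fingers":1,"slide":[-0.1324,0.288,-0.194],"rotation":[0.0008,-0.0009,-0.1885]},
    {"fingers":1,"slide":[-0.1324,0.288,-0.194],"rotation":[0.0008,-0.0009,-0.1885]},
    {"fingers":1,"slide":[-0.1324,0.288,-0.194],"rotation":[0.0008,-0.0009,-0.1885]}
  ]
}}

```text
clock: 10.9
tool_pos: [0.5174, 0.0256, 0.1586]
orientation: [[0.054, 0.999, -0.002], [0.999, -0.054, -0.001], [-0.001, -0.002, -1.0]]
force: [-0.2, -0.3, -1.5]
grip_width: 0.398
```

Run:
```python
from h import *
go((.5186,.025,.05,-3.15))
snap('wrist','w6')
```

```text
t 10.9 pos [0.5174 0.0256 0.1586] phi -3.1 F [-0.1726 -0.3155 -1.4811] grip 0.398 q [ 0.0498  0.2635 -0.1695  1.1403 -0.0006  1.6747]
slide [-0.0005, 0.0018, 0.1358] rot [-0.0008, 0.0003, 0.0003]
```

View pics/w6.png

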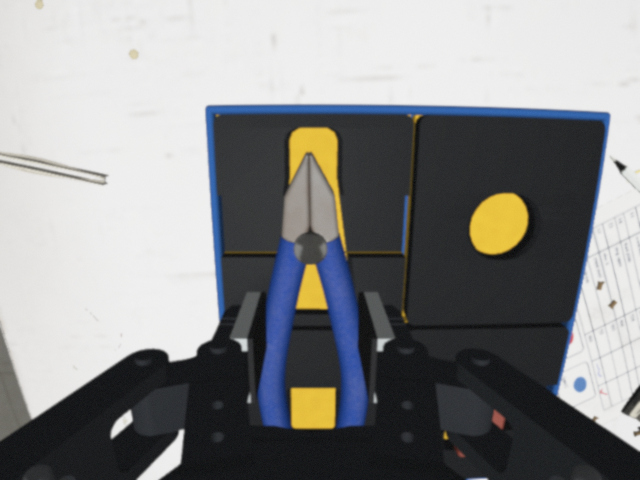

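Run:
```python
from h import *
w=np.load('pics/w6.npy',allow_pickle=True).item()
t=onz(w,[[308,153]],.160)[0];j=onz(w,[[311,248]],.166)[0];print('tip',t,'joint',j,np.degrees(np.arctan2(*(t-j)[1::-1])))
print('hole end floor',onz(w,[[292,129],[336,129]],.014),'rim side',onz(w,[[338,128]],.024),'tray corners',onz(w,[[207,107],[609,114]],.021))
print('glue hole',onz(w,[[500,224]],.010),onz(w,[[500,224]],.024))
```

```text
tip [0.5194 0.086  0.16  ] joint [0.5187 0.0544 0.166 ] 88.80523273770011
hole end floor [[0.5072 0.0919 0.014 ]
 [0.5369 0.0903 0.014 ]] rim side [[0.5377 0.0911 0.024 ]] tray corners [[0.4526 0.1096 0.021 ]
 [0.7266 0.0949 0.021 ]]
glue hole [[0.6563 0.0169 0.01  ]] [[0.6498 0.0207 0.024 ]]
```

Call:
{"op": "carry_out", "data": {
  "increments": [
    {"fingers":1,"slide":[0,0.0026,0.03],"rotation":[-0.0008,0.0003,0]},
    {"fingers":1,"slide":[0,0.0026,0.08],"rotation":[-0.0008,0.0003,0]},
    {"fingers":1,"slide":[0,0.0026,0.12],"rotation":[-0.0008,0.0003,0]},
    {"fingers":1,"slide":[0,0.0026,0.14],"rotation":[-0.0008,0.0003,0]},
    {"fingers":1,"slide":[0,0.0026,0.15],"rotation":[-0.0008,0.0003,0]},
    {"fingers":1,"slide":[0,0.0026,0.16],"rotation":[-0.0008,0.0003,0]},
    {"fingers":1,"slide":[0,0.0026,0.168],"rotation":[-0.0008,0.0003,0]},
    {"fingers":1,"slide":[0,0.0026,0.173],"rotation":[-0.0008,0.0003,0]},
    {"fingers":1,"slide":[0,0.0026,0.173],"rotation":[-0.0008,0.0003,0]},
    {"fingers":1,"slide":[0,0.0026,0.173],"rotation":[-0.0008,0.0003,0]}
  ]
}}

```text
clock: 11.78
tool_pos: [0.52, 0.0251, 0.0218]
orientation: [[0.054, 0.999, 0.002], [0.999, -0.054, 0.001], [0.001, 0.002, -1.0]]
force: [-7.2, 2.3, 13.7]
grip_width: 0.405
```

Call:
{"op": "carry_out", "data": {
  "increments": [
    {"fingers":-0.3,"slide":[0,0,0],"rotation":[0,0,0]},
    {"fingers":-0.3,"slide":[0,0,0],"rotation":[0,0,0]},
    {"fingers":-0.3,"slide":[0,0,0],"rotation":[0,0,0]},
    {"fingers":-0.3,"slide":[0,0,0],"rotation":[0,0,0]},
    {"fingers":-0.3,"slide":[0,0,-0.03],"rotation":[0,0,0]},
    {"fingers":-0.3,"slide":[0,0,-0.08],"rotation":[0,0,0]},
    {"fingers":-0.3,"slide":[0,0,-0.13],"rotation":[0,0,0]},
    {"fingers":-0.3,"slide":[0,0,-0.18],"rotation":[0,0,0]},
    {"fingers":-0.3,"slide":[0,0,-0.22],"rotation":[0,0,0]},
    {"fingers":-0.3,"slide":[0,0,-0.22],"rotation":[0,0,0]}
  ]
}}

```text
clock: 12.62
tool_pos: [0.5228, 0.0247, 0.2025]
orientation: [[0.055, 0.998, 0.01], [0.998, -0.055, 0.0], [0.001, 0.01, -1.0]]
force: [1.0, -0.6, -0.2]
grip_width: 0.651
```

Run:
```python
from h import *
go((.5245,-.3735,.2,-21.5))
snap('wrist','w7')
```

```text
t 12.62 pos [0.5228 0.0247 0.2025] phi -3.15 F [ 1.0324 -0.5965 -0.1651] grip 0.651 q [ 0.0474  0.239  -0.0868  1.235  -0.0002  1.6731]
slide [-0.4969, 0.0295, 0.003] rot [0.0031, -0.0008, 0.102]
```

View pics/w7.png

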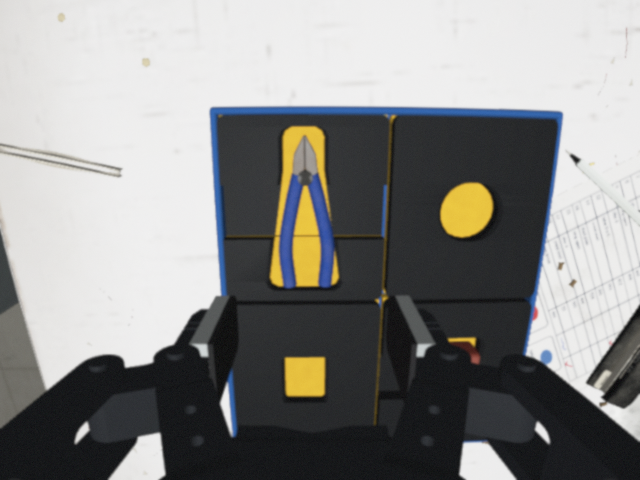

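Call:
{"op": "carry_out", "data": {
  "increments": [
    {"fingers":-0.8,"slide":[-0.497,0.0295,0.003],"rotation":[0.003,-0.0008,0.102]},
    {"fingers":-0.8,"slide":[-0.497,0.0295,0.003],"rotation":[0.003,-0.0008,0.102]},
    {"fingers":-0.8,"slide":[-0.497,0.0295,0.003],"rotation":[0.003,-0.0008,0.102]},
    {"fingers":-0.8,"slide":[-0.497,0.0295,0.003],"rotation":[0.003,-0.0008,0.102]},
    {"fingers":-0.8,"slide":[-0.497,0.0295,0.003],"rotation":[0.003,-0.0008,0.102]},
    {"fingers":-0.8,"slide":[-0.497,0.0295,0.003],"rotation":[0.003,-0.0008,0.102]},
    {"fingers":-0.8,"slide":[-0.497,0.0295,0.003],"rotation":[0.003,-0.0008,0.102]},
    {"fingers":-0.8,"slide":[-0.497,0.0295,0.003],"rotation":[0.003,-0.0008,0.102]},
    {"fingers":-0.8,"slide":[-0.497,0.0295,0.003],"rotation":[0.003,-0.0008,0.102]},
    {"fingers":-0.8,"slide":[-0.497,0.0295,0.003],"rotation":[0.003,-0.0008,0.102]},
    {"fingers":-0.8,"slide":[-0.497,0.0295,0.003],"rotation":[0.003,-0.0008,0.102]},
    {"fingers":-0.8,"slide":[-0.497,0.0295,0.003],"rotation":[0.003,-0.0008,0.102]},
    {"fingers":-0.8,"slide":[-0.497,0.0295,0.003],"rotation":[0.003,-0.0008,0.102]},
    {"fingers":-0.8,"slide":[-0.497,0.0295,0.003],"rotation":[0.003,-0.0008,0.102]}
  ]
}}

```text
clock: 13.83
tool_pos: [0.5214, -0.3724, 0.1931]
orientation: [[0.366, 0.931, -0.01], [0.931, -0.366, 0.0], [-0.004, -0.01, -1.0]]
force: [-0.7, -0.0, 0.2]
grip_width: 0.896
```

Run:
```python
from h import *
go((.5245,-.3735,.04,-21.5))
snap('wrist','w8')
```

```text
t 13.83 pos [ 0.5214 -0.3724  0.1931] phi -21.45 F [-0.6547 -0.0443  0.1598] grip 0.896 q [-0.6174  0.4592  0.2203  1.3404 -0.006   1.3277]
slide [0.0009, 0.006, 0.1914] rot [-0.0031, 0.0012, 0.0003]
```

View pics/w8.png

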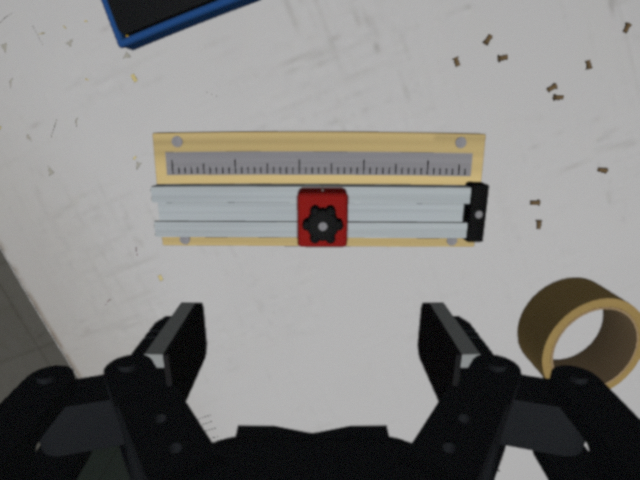

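Run:
```python
from h import *
w=np.load('pics/w8.npy',allow_pickle=True).item()
P=lambda *a,z:onz(w,a,z)[:,:2]
k=P([322,226],z=.070);print('knob',k)
e=P([154,185],[157,235],z=.027);f=P([466,186],z=.027);s=P([157,236],[464,237],z=.027)
print('end',e,'mid',e.mean(0),'w',np.linalg.norm(e[0]-e[1]));
for a,b in((e[0],f[0]),(s[0],s[1])):print(np.degrees(np.arctan2(*(b-a)[::-1])))
b=P([153,132],[485,134],z=.012);print('base edge',np.degrees(np.arctan2(*(b[1]-b[0])[::-1])))
print('red top',P([298,192],[347,192],[347,243],[299,243],z=.0545))
```

```text
knob [[ 0.5275 -0.3716]]
end [[ 0.4161 -0.3053]
 [ 0.4    -0.3417]] mid [ 0.408  -0.3235] w 0.03977648531750814
-21.493828695285064
-21.4207987998032
base edge -21.659560502690603
red top [[ 0.5195 -0.3469]
 [ 0.5509 -0.3591]
 [ 0.5383 -0.3935]
 [ 0.5065 -0.3812]]
```

Run:
```python
from h import *
go((.5275,-.3725,.08,-21.5),(.5275,-.3725,.038,-21.5))
```

```text
t 13.88 pos [ 0.5216 -0.3724  0.1935] phi -21.42 F [-0.4327 -0.2349  0.3293] grip 0.901 q [-0.6171  0.4589  0.2205  1.3405 -0.006   1.3276]
slide [0.0031, 0.0083, 0.1417] rot [-0.003, 0.0013, 0.0004]
slide [0.0033, 0.0088, 0.1942] rot [-0.003, 0.0013, 0.0004]
```

Call:
{"op": "carry_out", "data": {
  "grip_force": 60,
  "increments": [
    {"fingers":-0.8,"slide":[0.0033,0.0085,0.05],"rotation":[-0.003,0.001,0]},
    {"fingers":-0.8,"slide":[0.0033,0.0085,0.1],"rotation":[-0.003,0.001,0]},
    {"fingers":-0.8,"slide":[0.0033,0.0085,0.14],"rotation":[-0.003,0.001,0]},
    {"fingers":-0.8,"slide":[0.0033,0.0085,0.165],"rotation":[-0.003,0.001,0]},
    {"fingers":-0.8,"slide":[0.0033,0.0085,0.185],"rotation":[-0.003,0.001,0]},
    {"fingers":-0.8,"slide":[0.0033,0.0085,0.192],"rotation":[-0.003,0.001,0]},
    {"fingers":-0.8,"slide":[0.0033,0.0085,0.192],"rotation":[-0.003,0.001,0]},
    {"fingers":-0.8,"slide":[0.0033,0.0085,0.192],"rotation":[-0.003,0.001,0]},
    {"fingers":-0.8,"slide":[0.0033,0.0085,0.192],"rotation":[-0.003,0.001,0]}
  ]
}}

```text
clock: 14.63
tool_pos: [0.5282, -0.374, 0.0415]
orientation: [[0.366, 0.931, 0.002], [0.931, -0.366, -0.003], [-0.002, 0.003, -1.0]]
force: [0.5, 0.3, -0.4]
grip_width: 0.9
```

Run:
```python
from h import *
go((.5275,-.3725,.038,-21.5))
snap('wrist','w9')
```

```text
t 14.63 pos [ 0.5282 -0.374   0.0415] phi -21.48 F [ 0.4771  0.2922 -0.3882] grip 0.9 q [-0.6158  0.5521 -0.0255  0.99   -0.0009  1.3298]
slide [0.0015, -0.0015, 0.0043] rot [0.0009, 0.0005, 0.0001]
```

View pics/w9.png

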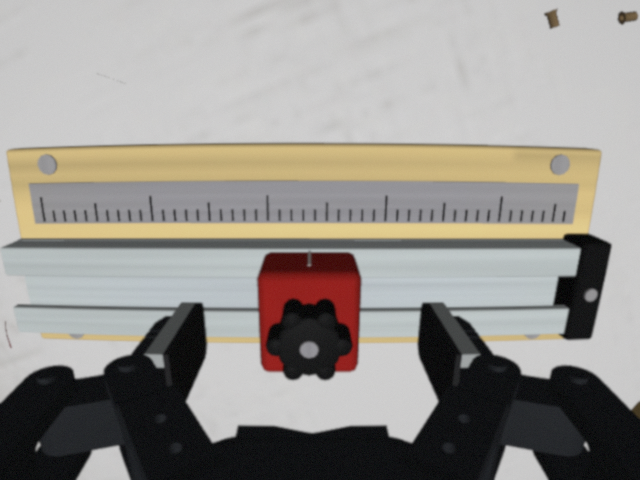

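Call:
{"op": "carry_out", "data": {
  "grip_force": 60,
  "increments": [
    {"fingers":-0.8,"slide":[0.0012,-0.001,0.003],"rotation":[0,0,0]},
    {"fingers":1,"slide":[0.0012,-0.001,0.003],"rotation":[0,0,0]},
    {"fingers":1,"slide":[0.0012,-0.001,0.003],"rotation":[0,0,0]},
    {"fingers":1,"slide":[0.0012,-0.001,0.003],"rotation":[0,0,0]},
    {"fingers":1,"slide":[0.0012,-0.001,0.003],"rotation":[0,0,0]},
    {"fingers":1,"slide":[0.0012,-0.001,0.003],"rotation":[0,0,0]},
    {"fingers":1,"slide":[0.0012,-0.001,0.003],"rotation":[0,0,0]},
    {"fingers":1,"slide":[0.0012,-0.001,0.003],"rotation":[0,0,0]}
  ]
}}

```text
clock: 15.35
tool_pos: [0.5271, -0.3729, 0.038]
orientation: [[0.367, 0.93, 0.001], [0.93, -0.367, -0.002], [-0.001, 0.001, -1.0]]
force: [-1.4, 0.2, 5.0]
grip_width: 0.401
```

Run:
```python
from h import *
s=monitor.observe();g=np.array([np.cos(np.radians(-21.5)),np.sin(np.radians(-21.5)),0])
p=s['tool_pos'];d=p-.163*g;d[2]=p[2];go((*d[:2],p[2],-21.5))
```

```text
t 15.35 pos [ 0.5271 -0.3729  0.038 ] phi -21.51 F [-1.3678  0.1655  4.9863] grip 0.401 q [-0.6153  0.5538 -0.0325  0.9829 -0.0009  1.3309]
slide [-0.0, -0.2037, -0.0003] rot [0.0004, 0.0004, -0.0]
```

Held (34 mm). Slide out along −x of the gauge.

Call:
{"op": "carry_out", "data": {
  "increments": [
    {"fingers":1,"slide":[0,-0.02,0],"rotation":[0,0,0]},
    {"fingers":1,"slide":[0,-0.04,0],"rotation":[0,0,0]},
    {"fingers":1,"slide":[0,-0.06,0],"rotation":[0,0,0]},
    {"fingers":1,"slide":[0,-0.08,0],"rotation":[0,0,0]},
    {"fingers":1,"slide":[0,-0.1,0],"rotation":[0,0,0]}
  ]
}}

```text
clock: 15.77
tool_pos: [0.4529, -0.3437, 0.038]
orientation: [[0.366, 0.93, 0.002], [0.93, -0.366, -0.003], [-0.001, 0.003, -1.0]]
force: [2.4, -0.7, 3.8]
grip_width: 0.402
```

Run:
```python
from h import *
snap('wrist','w10')
go((.40,-.325,.038,-21.5))
```

```text
t 15.82 pos [ 0.45   -0.3424  0.038 ] phi -21.52 F [-5.7831  3.0083  2.5524] grip 0.409 q [-0.6498  0.4361 -0.2459  0.888  -0.001   1.2965]
slide [-0.0027, -0.0661, -0.0001] rot [0.0001, 0.0004, -0.0001]
```

View pics/w10.png

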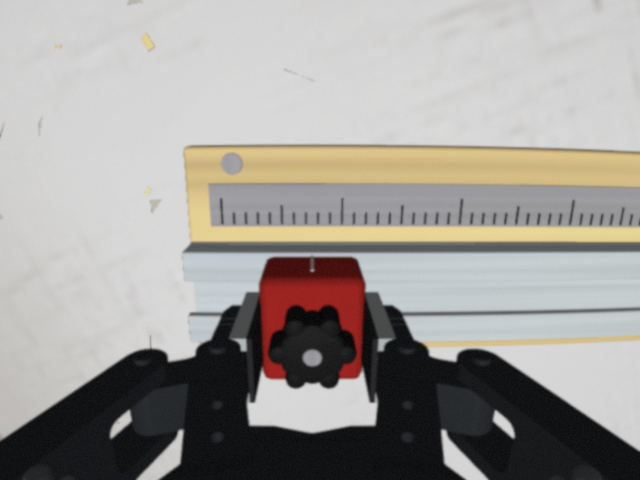

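Call:
{"op": "carry_out", "data": {
  "increments": [
    {"fingers":1,"slide":[0,-0.02,0],"rotation":[0,0,0]},
    {"fingers":1,"slide":[0,-0.04,0],"rotation":[0,0,0]},
    {"fingers":1,"slide":[0,-0.055,0],"rotation":[0,0,0]},
    {"fingers":1,"slide":[0,-0.07,0],"rotation":[0,0,0]},
    {"fingers":1,"slide":[0,-0.085,0],"rotation":[0,0,0]},
    {"fingers":1,"slide":[0,-0.1,0],"rotation":[0,0,0]},
    {"fingers":1,"slide":[0,-0.107,0],"rotation":[0,0,0]},
    {"fingers":1,"slide":[0,-0.107,0],"rotation":[0,0,0]},
    {"fingers":1,"slide":[0,-0.107,0],"rotation":[0,0,0]}
  ]
}}

```text
clock: 16.57
tool_pos: [0.373, -0.3122, 0.0374]
orientation: [[0.367, 0.93, 0.0], [0.93, -0.367, -0.001], [-0.001, 0.001, -1.0]]
force: [-0.2, -0.1, -1.8]
grip_width: 0.405
```

Run:
```python
from h import *
w,im=snap('wrist','w11')
go((.37,-.312,.16,-21.5),(.5105,-.1295,.16,86.85))
```

```text
t 16.62 pos [ 0.3734 -0.3123  0.0374] phi -21.51 F [ 0.4067 -0.085  -1.5035] grip 0.401 q [-0.6961  0.3232 -0.437   0.8092 -0.0007  1.2501]
slide [-0.0014, -0.0039, -0.1533] rot [0.0004, 0.0003, -0.0]
slide [0.2753, 0.0759, -0.1535] rot [-0.0001, 0.0006, -0.602]
```

View pics/w11.png

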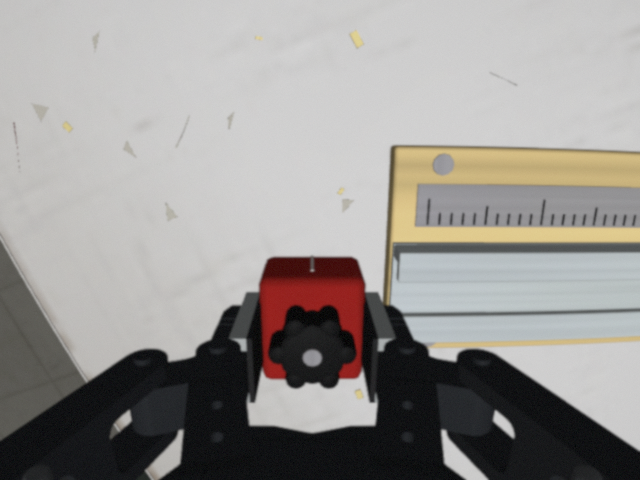

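Call:
{"op": "carry_out", "data": {
  "increments": [
    {"fingers":1,"slide":[0,0,-0.03],"rotation":[0,0,0]},
    {"fingers":1,"slide":[0,0,-0.07],"rotation":[0,0,0]},
    {"fingers":1,"slide":[0,0,-0.11],"rotation":[0,0,0]},
    {"fingers":1,"slide":[0,0,-0.1535],"rotation":[0,0,0]},
    {"fingers":1,"slide":[0.2753,0.076,-0.1535],"rotation":[0,0,-0.602]},
    {"fingers":1,"slide":[0.2753,0.076,-0.1535],"rotation":[0,0,-0.602]},
    {"fingers":1,"slide":[0.2753,0.076,-0.1535],"rotation":[0,0,-0.602]},
    {"fingers":1,"slide":[0.2753,0.076,-0.1535],"rotation":[0,0,-0.602]},
    {"fingers":1,"slide":[0.2753,0.076,-0.1535],"rotation":[0,0,-0.602]},
    {"fingers":1,"slide":[0.2753,0.076,-0.1535],"rotation":[0,0,-0.602]},
    {"fingers":1,"slide":[0.2753,0.076,-0.1535],"rotation":[0,0,-0.602]},
    {"fingers":1,"slide":[0.2753,0.076,-0.1535],"rotation":[0,0,-0.602]},
    {"fingers":1,"slide":[0.2753,0.076,-0.1535],"rotation":[0,0,-0.602]},
    {"fingers":1,"slide":[0.2753,0.076,-0.1535],"rotation":[0,0,-0.602]},
    {"fingers":1,"slide":[0.2753,0.076,-0.1535],"rotation":[0,0,-0.602]},
    {"fingers":1,"slide":[0.2753,0.076,-0.1535],"rotation":[0,0,-0.602]},
    {"fingers":1,"slide":[0.2753,0.076,-0.1535],"rotation":[0,0,-0.602]},
    {"fingers":1,"slide":[0.2753,0.076,-0.1535],"rotation":[0,0,-0.602]},
    {"fingers":1,"slide":[0.2753,0.076,-0.1535],"rotation":[0,0,-0.602]},
    {"fingers":1,"slide":[0.2753,0.076,-0.1535],"rotation":[0,0,-0.602]}
  ]
}}

```text
clock: 18.28
tool_pos: [0.5108, -0.1291, 0.1598]
orientation: [[-0.999, 0.049, 0.0], [0.049, 0.999, -0.001], [-0.0, -0.001, -1.0]]
force: [0.1, 0.0, -1.9]
grip_width: 0.403
```

Run:
```python
from h import *
go((.5105,-.1295,.16,86.85))
w,im=snap('wrist','w12')
```

```text
t 18.28 pos [ 0.5108 -0.1291  0.1598] phi 87.2 F [ 0.1316  0.0209 -1.8502] grip 0.403 q [-0.2469  0.2748 -0.1503  1.1452 -0.0011 -0.1981]
slide [0.0003, -0.0005, -0.0002] rot [-0.0004, 0.0001, 0.002]
```

View pics/w12.png

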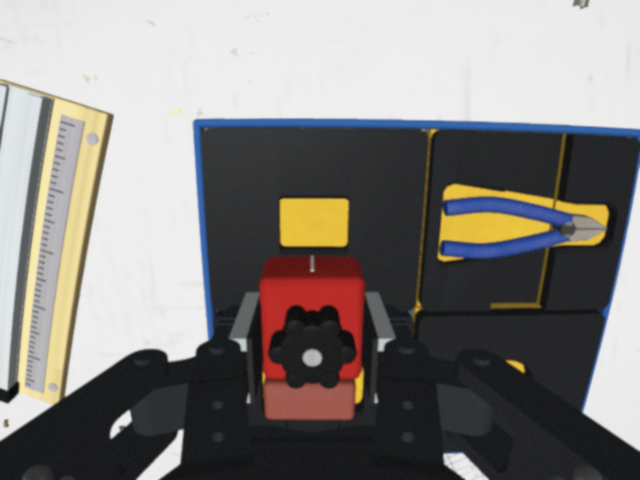

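Run:
```python
from h import *
w=np.load('pics/w12.npy',allow_pickle=True).item()
R=cv2.Rodrigues(w['rvec'])[0];print('cam',-R.T@w['tvec'])
P=lambda *a,z:onz(w,a,z)[:,:2]
print('rim low-x',P([279,197],[349,198],z=.024),'fl high-x',P([280,247],[349,247],z=.014),'fl low',P([279,197],[349,198],z=.014))
print('knob',P([312,357],z=.16+.032))
```

```text
cam [ 0.4405 -0.1249  0.3025]
rim low-x [[ 0.4895 -0.1501]
 [ 0.4925 -0.1024]] fl high-x [[ 0.5282 -0.1529]
 [ 0.5306 -0.1025]] fl low [[ 0.4913 -0.151 ]
 [ 0.4943 -0.1016]]
knob [[ 0.5097 -0.1284]]
```

Call:
{"op": "carry_out", "data": {
  "increments": [
    {"fingers":1,"slide":[0,0.001,0.03],"rotation":[0,0,0.001]},
    {"fingers":1,"slide":[0,0.001,0.07],"rotation":[0,0,0.001]},
    {"fingers":1,"slide":[0,0.001,0.1],"rotation":[0,0,0.001]},
    {"fingers":1,"slide":[0,0.001,0.12],"rotation":[0,0,0.001]},
    {"fingers":1,"slide":[0,0.001,0.13],"rotation":[0,0,0.001]},
    {"fingers":1,"slide":[0,0.001,0.14],"rotation":[0,0,0.001]},
    {"fingers":1,"slide":[0,0.001,0.148],"rotation":[0,0,0.001]},
    {"fingers":1,"slide":[0,0.001,0.152],"rotation":[0,0,0.001]},
    {"fingers":1,"slide":[0,0.001,0.152],"rotation":[0,0,0.001]},
    {"fingers":1,"slide":[0,0.001,0.152],"rotation":[0,0,0.001]}
  ]
}}

```text
clock: 19.17
tool_pos: [0.5108, -0.1286, 0.0399]
orientation: [[-0.998, 0.059, 0.002], [0.059, 0.998, -0.002], [-0.002, -0.001, -1.0]]
force: [-2.9, 0.2, 8.5]
grip_width: 0.402
```

Call:
{"op": "carry_out", "data": {
  "increments": [
    {"fingers":-0.5,"slide":[0,0,0],"rotation":[0,0,0]},
    {"fingers":-0.5,"slide":[0,0,0],"rotation":[0,0,0]},
    {"fingers":-0.5,"slide":[0,0,0],"rotation":[0,0,0]},
    {"fingers":-0.5,"slide":[0,0,0],"rotation":[0,0,0]},
    {"fingers":-0.5,"slide":[0,0,-0.03],"rotation":[0,0,0]},
    {"fingers":-0.5,"slide":[0,0,-0.08],"rotation":[0,0,0]},
    {"fingers":-0.5,"slide":[0,0,-0.13],"rotation":[0,0,0]},
    {"fingers":-0.5,"slide":[0,0,-0.18],"rotation":[0,0,0]},
    {"fingers":-0.5,"slide":[0,0,-0.2],"rotation":[0,0,0]},
    {"fingers":-0.5,"slide":[0,0,-0.2],"rotation":[0,0,0]}
  ]
}}

```text
clock: 20.0
tool_pos: [0.5124, -0.1289, 0.203]
orientation: [[-0.998, 0.058, 0.008], [0.058, 0.998, -0.003], [-0.008, -0.003, -1.0]]
force: [0.5, 0.3, 0.1]
grip_width: 0.744
```

Run:
```python
from h import *
go((.5105,.2745,.2,28))
w,im=snap('wrist','w13')
```

```text
t 20.0 pos [ 0.5124 -0.1289  0.203 ] phi 86.66 F [0.4897 0.3266 0.1208] grip 0.744 q [-0.2458  0.2486 -0.0725  1.2415 -0.0012 -0.1876]
slide [0.0317, 0.5033, 0.0021] rot [0.0005, 0.0027, 0.3259]
```

View pics/w13.png

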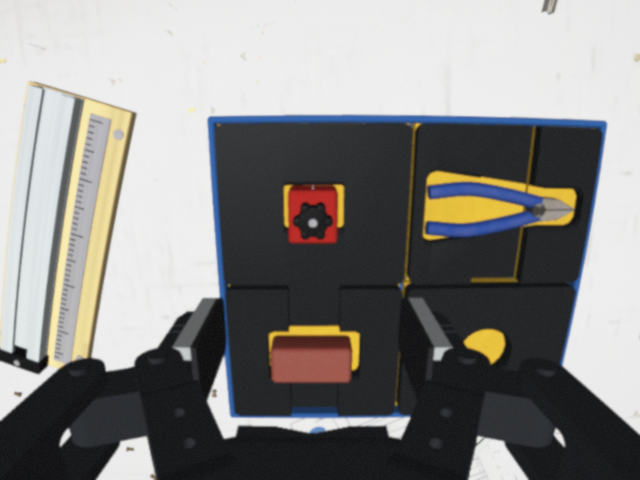

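Call:
{"op": "carry_out", "data": {
  "increments": [
    {"fingers":-1,"slide":[0.0317,0.503,0.002],"rotation":[0.0005,0.0027,0.326]},
    {"fingers":-1,"slide":[0.0317,0.503,0.002],"rotation":[0.0005,0.0027,0.326]},
    {"fingers":-1,"slide":[0.0317,0.503,0.002],"rotation":[0.0005,0.0027,0.326]},
    {"fingers":-1,"slide":[0.0317,0.503,0.002],"rotation":[0.0005,0.0027,0.326]},
    {"fingers":-1,"slide":[0.0317,0.503,0.002],"rotation":[0.0005,0.0027,0.326]},
    {"fingers":-1,"slide":[0.0317,0.503,0.002],"rotation":[0.0005,0.0027,0.326]},
    {"fingers":-1,"slide":[0.0317,0.503,0.002],"rotation":[0.0005,0.0027,0.326]},
    {"fingers":-1,"slide":[0.0317,0.503,0.002],"rotation":[0.0005,0.0027,0.326]},
    {"fingers":-1,"slide":[0.0317,0.503,0.002],"rotation":[0.0005,0.0027,0.326]},
    {"fingers":-1,"slide":[0.0317,0.503,0.002],"rotation":[0.0005,0.0027,0.326]},
    {"fingers":-1,"slide":[0.0317,0.503,0.002],"rotation":[0.0005,0.0027,0.326]},
    {"fingers":-1,"slide":[0.0317,0.503,0.002],"rotation":[0.0005,0.0027,0.326]},
    {"fingers":-1,"slide":[0.0317,0.503,0.002],"rotation":[0.0005,0.0027,0.326]},
    {"fingers":-1,"slide":[0.0317,0.503,0.002],"rotation":[0.0005,0.0027,0.326]},
    {"fingers":-1,"slide":[0.0317,0.503,0.002],"rotation":[0.0005,0.0027,0.326]},
    {"fingers":-1,"slide":[0.0317,0.503,0.002],"rotation":[0.0005,0.0027,0.326]},
    {"fingers":-1,"slide":[0.0317,0.503,0.002],"rotation":[0.0005,0.0027,0.326]},
    {"fingers":-1,"slide":[0.0317,0.503,0.002],"rotation":[0.0005,0.0027,0.326]}
  ]
}}

```text
clock: 21.55
tool_pos: [0.5083, 0.2741, 0.1965]
orientation: [[-0.468, 0.884, -0.007], [0.884, 0.468, 0.002], [0.005, -0.005, -1.0]]
force: [-0.3, -0.6, -0.0]
grip_width: 1.003
```

Run:
```python
from h import *
go((.5105,.2745,.2,28),(.5105,.2745,.058,28))
w,im=snap('wrist','w14')
```

```text
t 21.55 pos [0.5083 0.2741 0.1965] phi 27.92 F [-0.3047 -0.6218 -0.0116] grip 1.003 q [0.4917 0.3451 0.0491 1.2801 0.0052 1.5752]
slide [-0.0008, 0.0026, -0.0044] rot [-0.0017, -0.0016, -0.0004]
slide [-0.0017, 0.0036, 0.1731] rot [-0.0017, -0.0016, -0.0004]
```

View pics/w14.png

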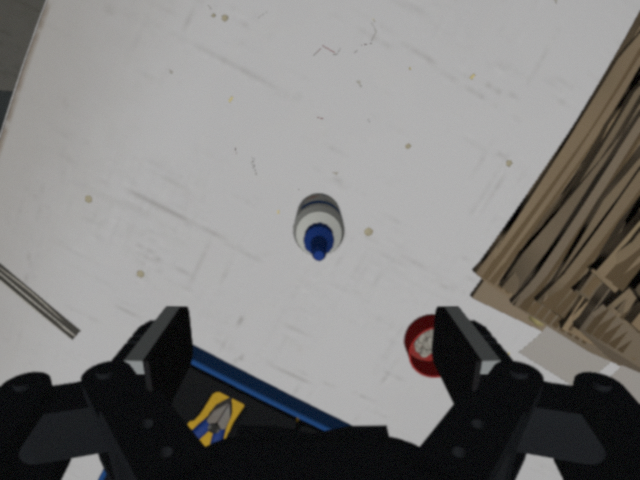

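Run:
```python
from h import *
w=np.load('pics/w14.npy',allow_pickle=True).item()
P=lambda *a,z:onz(w,a,z)[:,:2]
print(P([319,257],z=.121),P([319,230],z=.082),P([318.5,217],z=.0), P([319,195],z=0))
```

```text
[[0.5126 0.2742]] [[0.5104 0.2792]] [[0.5155 0.2707]] [[0.507  0.2874]]
```

Call:
{"op": "carry_out", "data": {
  "grip_force": 50,
  "increments": [
    {"fingers":-1,"slide":[-0.002,0.0045,0.03],"rotation":[-0.0017,-0.0016,0]},
    {"fingers":-1,"slide":[-0.002,0.0045,0.07],"rotation":[-0.0017,-0.0016,0]},
    {"fingers":-1,"slide":[-0.002,0.0045,0.11],"rotation":[-0.0017,-0.0016,0]},
    {"fingers":-1,"slide":[-0.002,0.0045,0.14],"rotation":[-0.0017,-0.0016,0]},
    {"fingers":-1,"slide":[-0.002,0.0045,0.16],"rotation":[-0.0017,-0.0016,0]},
    {"fingers":-1,"slide":[-0.002,0.0045,0.17],"rotation":[-0.0017,-0.0016,0]},
    {"fingers":-1,"slide":[-0.002,0.0045,0.17],"rotation":[-0.0017,-0.0016,0]},
    {"fingers":-1,"slide":[-0.002,0.0045,0.17],"rotation":[-0.0017,-0.0016,0]},
    {"fingers":1,"slide":[-0.002,0.0045,0.17],"rotation":[-0.0017,-0.0016,0]},
    {"fingers":1,"slide":[-0.002,0.0045,0.17],"rotation":[-0.0017,-0.0016,0]},
    {"fingers":1,"slide":[-0.002,0.0045,0.17],"rotation":[-0.0017,-0.0016,0]},
    {"fingers":1,"slide":[-0.002,0.0045,0.17],"rotation":[-0.0017,-0.0016,0]},
    {"fingers":1,"slide":[-0.002,0.0045,0.17],"rotation":[-0.0017,-0.0016,0]},
    {"fingers":1,"slide":[-0.002,0.0045,0.17],"rotation":[-0.0017,-0.0016,0]},
    {"fingers":1,"slide":[-0.002,0.0045,0.17],"rotation":[-0.0017,-0.0016,0]}
  ]
}}

```text
clock: 22.85
tool_pos: [0.5118, 0.2757, 0.0613]
orientation: [[-0.469, 0.883, 0.002], [0.883, 0.469, 0.001], [0.0, 0.002, -1.0]]
force: [0.1, -0.5, 5.4]
grip_width: 0.362
```

Run:
```python
from h import *
go((.6535,.0175,.2,-3.15),(.6535,.0175,.2,28))
w,im=snap('wrist','w15')
```

```text
t 22.85 pos [0.5118 0.2757 0.0613] phi 28.0 F [ 0.1269 -0.4528  5.4463] grip 0.362 q [ 0.4942  0.4361 -0.1754  0.9576 -0.      1.5764]
slide [-0.3682, 0.0052, -0.1733] rot [0.0005, -0.0002, 0.173]
slide [-0.3682, 0.0052, -0.1733] rot [0.0006, -0.0, -0.0]
```

View pics/w15.png

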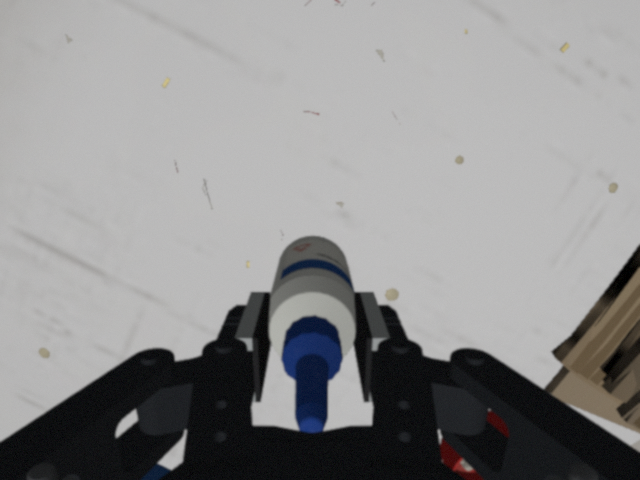

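Call:
{"op": "carry_out", "data": {
  "increments": [
    {"fingers":1,"slide":[0,0,-0.02],"rotation":[0,0,0]},
    {"fingers":1,"slide":[0,0,-0.05],"rotation":[0,0,0]},
    {"fingers":1,"slide":[0,0,-0.1],"rotation":[0,0,0]},
    {"fingers":1,"slide":[0,0,-0.1],"rotation":[0,0,0]}
  ]
}}

```text
clock: 23.23
tool_pos: [0.5137, 0.2768, 0.1469]
orientation: [[-0.469, 0.883, 0.007], [0.883, 0.469, 0.004], [0.0, 0.009, -1.0]]
force: [0.9, 0.5, -0.3]
grip_width: 0.363
```

Run:
```python
from h import *
go((.6535,.0175,.2,-3.15))
w,im=snap('wrist','w16')
w,im=snap('scene','s16')
cv2.imwrite('pics/s16c.png',cv2.resize(im[100:260,180:400,::-1],None,fx=3.5,fy=3.5,interpolation=cv2.INTER_CUBIC))
```

```text
t 23.23 pos [0.5137 0.2768 0.1469] phi 28.0 F [ 0.9041  0.5206 -0.3215] grip 0.363 q [ 0.4942  0.3698 -0.0437  1.1488  0.0001  1.5764]
slide [-0.3682, 0.0027, -0.0664] rot [0.0026, -0.0008, 0.173]
```

View pics/w16.png

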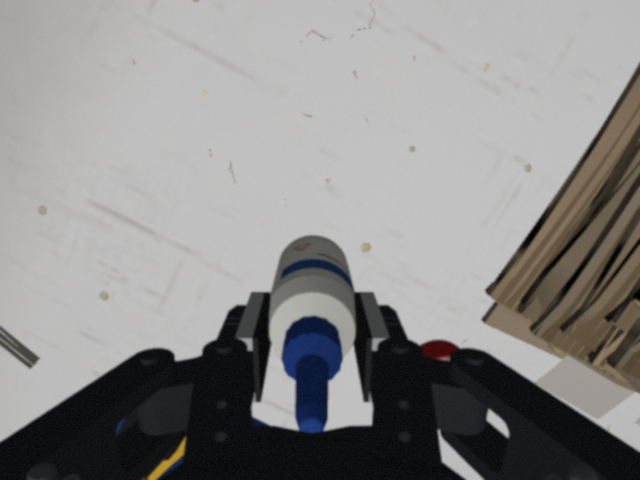

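View pics/s16c.png

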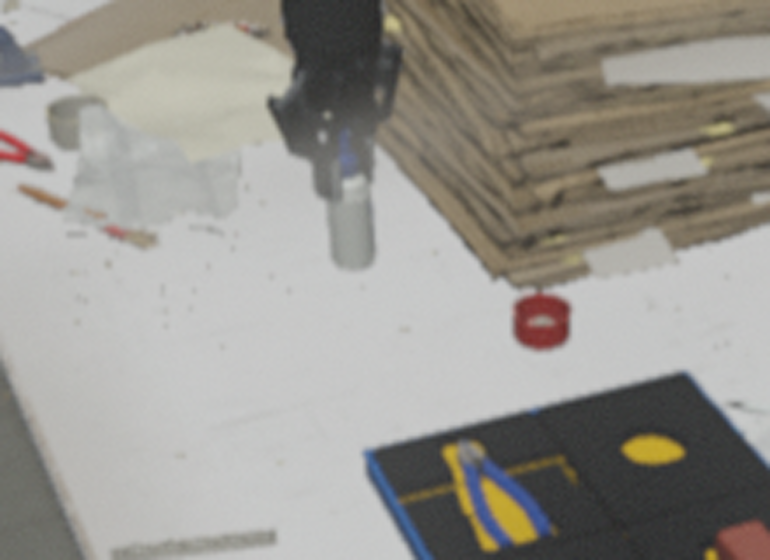

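Call:
{"op": "carry_out", "data": {
  "increments": [
    {"fingers":1,"slide":[-0.03,0,-0.05],"rotation":[0,0,0]},
    {"fingers":1,"slide":[-0.07,0.002,-0.066],"rotation":[0,0,0]},
    {"fingers":1,"slide":[-0.12,0.002,-0.066],"rotation":[0,0,0]},
    {"fingers":1,"slide":[-0.17,0.002,-0.066],"rotation":[0,0,0]},
    {"fingers":1,"slide":[-0.22,0.002,-0.066],"rotation":[0,0,0]},
    {"fingers":1,"slide":[-0.27,0.002,-0.066],"rotation":[0,0,0]},
    {"fingers":1,"slide":[-0.31,0.002,-0.066],"rotation":[0,0,0]},
    {"fingers":1,"slide":[-0.345,0.002,-0.066],"rotation":[0,0,0]},
    {"fingers":1,"slide":[-0.367,0.002,-0.066],"rotation":[0,0,0]},
    {"fingers":1,"slide":[-0.367,0.002,-0.066],"rotation":[0,0,0]},
    {"fingers":1,"slide":[-0.367,0.002,-0.066],"rotation":[0,0,0]},
    {"fingers":1,"slide":[-0.367,0.002,-0.066],"rotation":[0,0,0]}
  ]
}}

```text
clock: 24.33
tool_pos: [0.6496, 0.0178, 0.1923]
orientation: [[-0.47, 0.883, -0.002], [0.883, 0.47, 0.0], [0.001, -0.002, -1.0]]
force: [-0.1, -0.0, -0.4]
grip_width: 0.361
```

Run:
```python
from h import *
go((.6525,.018,.095,28),(.6525,.018,.072,28))
w,im=snap('wrist','w17')
```

```text
t 24.33 pos [0.6496 0.0178 0.1923] phi 28.02 F [-0.0658 -0.0093 -0.3834] grip 0.361 q [0.0271 0.4705 0.2368 1.3391 0.0004 1.1089]
slide [-0.0016, 0.0035, 0.1216] rot [-0.0005, -0.0004, 0.0001]
slide [-0.0016, 0.0036, 0.1503] rot [-0.0005, -0.0004, 0.0001]
```

View pics/w17.png

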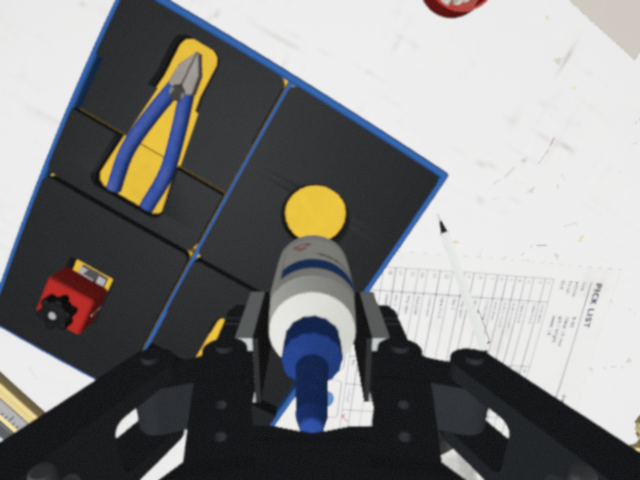

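Run:
```python
from h import *
w=np.load('pics/w17.npy',allow_pickle=True).item()
R=cv2.Rodrigues(w['rvec'])[0];c=-R.T@w['tvec'];print('cam',c)
T=Rt(28)[:2,:2]
a=onz(w,[[316,185]],.024)[0,:2]@T; b=np.r_[onz(w,[[285,214]],.017),onz(w,[[347,214]],.017)][:,:2]@T
print('toolframe rim x',a,'edges',b); 
ctr=T@np.array([a[0]-.024,b[:,1].mean()]);print('hole centre',ctr,'width',b[1,1]-b[0,1])
print('tcp',monitor.observe()['tool_pos'])
```

```text
cam [0.6169 0.0804 0.3351]
toolframe rim x [-0.2651  0.585 ] edges [[-0.2892  0.5607]
 [-0.2891  0.6096]]
hole centre [0.6524 0.0194] width 0.04887718798724561
tcp [0.6496 0.0181 0.1926]
```

Call:
{"op": "carry_out", "data": {
  "increments": [
    {"fingers":1,"slide":[-0.001,0.0034,0.02],"rotation":[0,0,0]},
    {"fingers":1,"slide":[-0.001,0.0034,0.05],"rotation":[0,0,0]},
    {"fingers":1,"slide":[-0.001,0.0034,0.08],"rotation":[0,0,0]},
    {"fingers":1,"slide":[-0.001,0.0034,0.1],"rotation":[0,0,0]},
    {"fingers":1,"slide":[-0.001,0.0034,0.115],"rotation":[0,0,0]},
    {"fingers":1,"slide":[-0.001,0.0034,0.125],"rotation":[0,0,0]},
    {"fingers":1,"slide":[-0.001,0.0034,0.135],"rotation":[0,0,0]},
    {"fingers":1,"slide":[-0.001,0.0034,0.142],"rotation":[0,0,0]},
    {"fingers":1,"slide":[-0.001,0.0034,0.148],"rotation":[0,0,0]},
    {"fingers":1,"slide":[-0.001,0.0034,0.148],"rotation":[0,0,0]},
    {"fingers":1,"slide":[-0.001,0.0034,0.148],"rotation":[0,0,0]}
  ]
}}

```text
clock: 25.3
tool_pos: [0.6533, 0.0176, 0.075]
orientation: [[-0.469, 0.883, 0.0], [0.883, 0.469, 0.0], [-0.0, 0.0, -1.0]]
force: [-0.1, -0.3, -0.4]
grip_width: 0.365
```

Run:
```python
from h import *
go((.6525,.0185,.072,28))
```

```text
t 25.3 pos [0.6533 0.0176 0.075 ] phi 28.0 F [-0.1241 -0.2615 -0.3995] grip 0.365 q [ 0.0269  0.5371  0.0419  1.0752 -0.      1.1091]
slide [0.0015, -0.0003, 0.0038] rot [0.0001, 0.0001, -0.0]
```

Call:
{"op": "carry_out", "data": {
  "increments": [
    {"fingers":1,"slide":[0.001,0,0.003],"rotation":[0,0,0]},
    {"fingers":1,"slide":[0.001,0,0.005],"rotation":[0,0,0]},
    {"fingers":1,"slide":[0.001,0,0.005],"rotation":[0,0,0]}
  ]
}}

```text
clock: 25.55
tool_pos: [0.6544, 0.0178, 0.074]
orientation: [[-0.469, 0.883, 0.005], [0.883, 0.469, -0.001], [-0.003, 0.004, -1.0]]
force: [-3.4, -2.2, 19.4]
grip_width: 0.362
```

Floor contact felt (19 N). Release and rise.

Call:
{"op": "carry_out", "data": {
  "increments": [
    {"fingers":1,"slide":[0,0,-0.002],"rotation":[0,0,0]},
    {"fingers":-1,"slide":[0,0,-0.002],"rotation":[0,0,0]},
    {"fingers":-1,"slide":[0,0,-0.002],"rotation":[0,0,0]},
    {"fingers":-1,"slide":[0,0,-0.002],"rotation":[0,0,0]},
    {"fingers":-1,"slide":[0,0,-0.002],"rotation":[0,0,0]},
    {"fingers":-1,"slide":[0,0,-0.002],"rotation":[0,0,0]},
    {"fingers":-1,"slide":[0,0,-0.002],"rotation":[0,0,0]},
    {"fingers":-1,"slide":[0,0,-0.03],"rotation":[0,0,0]},
    {"fingers":-1,"slide":[0,0,-0.08],"rotation":[0,0,0]},
    {"fingers":-1,"slide":[0,0,-0.13],"rotation":[0,0,0]},
    {"fingers":-1,"slide":[0,0,-0.18],"rotation":[0,0,0]},
    {"fingers":-1,"slide":[0,0,-0.18],"rotation":[0,0,0]}
  ]
}}

```text
clock: 26.55
tool_pos: [0.6556, 0.0183, 0.2231]
orientation: [[-0.469, 0.883, 0.011], [0.883, 0.469, 0.0], [-0.005, 0.01, -1.0]]
force: [-1.2, -0.8, 0.4]
grip_width: 1.002
```

Run:
```python
from h import *
go((.35,.25,.25,28))
w,im=snap('wrist','w18')
```

```text
t 26.55 pos [0.6556 0.0183 0.2231] phi 28.0 F [-1.2205 -0.7848  0.4152] grip 1.002 q [0.0279 0.4633 0.3033 1.3998 0.     1.1101]
slide [0.4349, -0.201, -0.0377] rot [0.0031, 0.0015, -0.0]
```

View pics/w18.png

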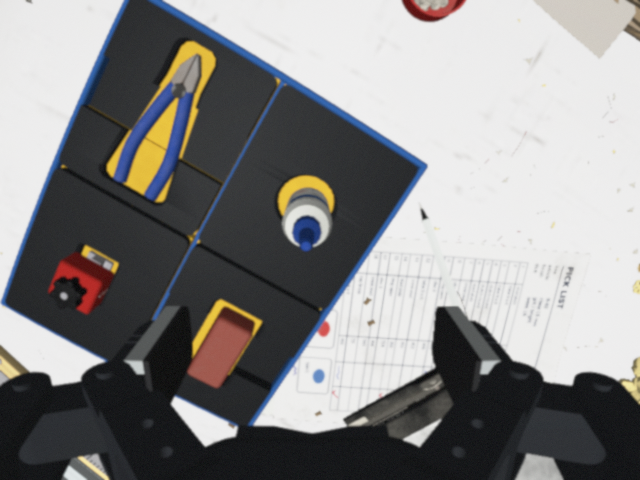

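Call:
{"op": "carry_out", "data": {
  "increments": [
    {"fingers":-1,"slide":[0.03,-0.015,-0.037],"rotation":[0,0,0]},
    {"fingers":-1,"slide":[0.08,-0.035,-0.037],"rotation":[0,0,0]},
    {"fingers":-1,"slide":[0.13,-0.06,-0.037],"rotation":[0,0,0]},
    {"fingers":-1,"slide":[0.18,-0.08,-0.037],"rotation":[0,0,0]},
    {"fingers":-1,"slide":[0.23,-0.1,-0.037],"rotation":[0,0,0]},
    {"fingers":-1,"slide":[0.28,-0.125,-0.037],"rotation":[0,0,0]},
    {"fingers":-1,"slide":[0.33,-0.15,-0.037],"rotation":[0,0,0]},
    {"fingers":-1,"slide":[0.38,-0.175,-0.037],"rotation":[0,0,0]},
    {"fingers":-1,"slide":[0.43,-0.2,-0.037],"rotation":[0,0,0]},
    {"fingers":-1,"slide":[0.43,-0.2,-0.037],"rotation":[0,0,0]},
    {"fingers":-1,"slide":[0.43,-0.2,-0.037],"rotation":[0,0,0]}
  ]
}}

```text
clock: 27.52
tool_pos: [0.3466, 0.2481, 0.2438]
orientation: [[-0.473, 0.881, -0.002], [0.881, 0.473, -0.0], [0.001, -0.002, -1.0]]
force: [-0.1, -0.4, -0.7]
grip_width: 1.0
```

Run:
```python
from h import *
w,im=snap('top','t19');b=(200,150,420,290)
cv2.imwrite('pics/t19c.png',cv2.resize(im[b[1]:b[3],b[0]:b[2],::-1],None,fx=3.6,fy=3.6,interpolation=cv2.INTER_CUBIC))
w2,im2=snap('scene','s19')
cv2.imwrite('pics/s19c.png',cv2.resize(im2[170:330,270:450,::-1],None,fx=3.7,fy=3.7,interpolation=cv2.INTER_CUBIC))
for nm,box,z,lo,hi in(('block',(345,170,395,215),.038,(170,60,40),(8,255,255)),('stop',(350,230,390,265),.0535,(170,100,50),(8,255,255)),('dish',(205,170,240,205),.028,(170,100,60),(8,255,255)),('nozzle',(285,165,325,205),.12,(100,80,40),(130,255,255))):
    m,cs=blobs(im,lo,hi,10,box);c=max(cs,key=cv2.contourArea)
    print(nm,cv2.minAreaRect(onz(w,c.reshape(-1,2),z)[:,:2].astype(np.float32)))
```

```text
block ((0.6441131234169006, -0.14223679900169373), (0.0713326632976532, 0.03928287699818611), 88.4499740600586)
stop ((0.5084046125411987, -0.1313236653804779), (0.0388324148952961, 0.04441863298416138), 87.70350646972656)
dish ((0.6574603915214539, 0.21524110436439514), (0.05132411792874336, 0.045610882341861725), 43.77196502685547)
nozzle ((0.650910496711731, 0.013802142813801765), (0.02366376481950283, 0.014057401567697525), 8.146610260009766)
```

View pics/t19c.png

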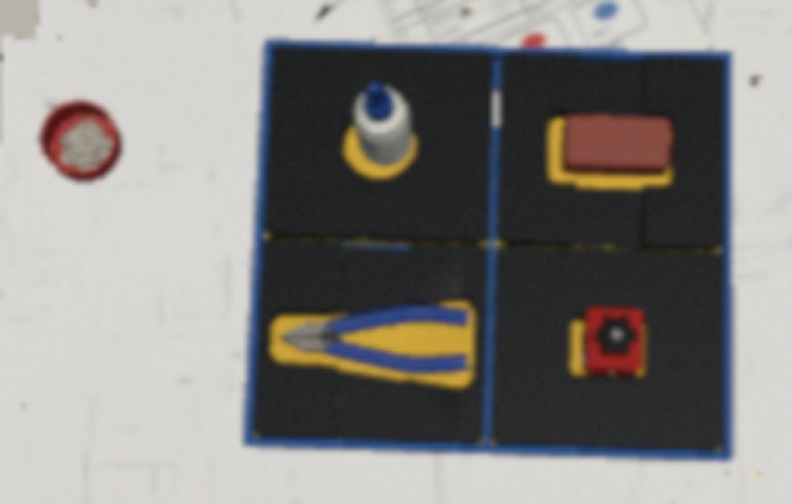

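View pics/s19c.png

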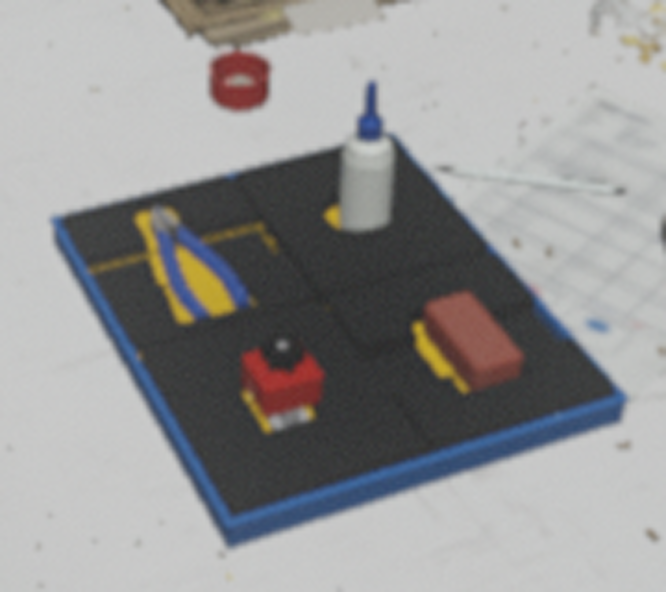

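Run:
```python
from h import *
a=cv2.imread('pics/w13.png')[310:400,255:370];b=cv2.imread('pics/w18.png')[285:400,180:275]
f=lambda i,s:cv2.resize(i,None,fx=s,fy=s,interpolation=cv2.INTER_CUBIC)
A=f(a,3.4);B=f(b,4);h=max(A.shape[0],B.shape[0]);o=np.zeros((h,A.shape[1]+B.shape[1],3),np.uint8);o[:A.shape[0],:A.shape[1]]=A;o[:B.shape[0],A.shape[1]:]=B
print(A.shape,B.shape);cv2.imwrite('pics/cmp.png',o)
```

```text
(306, 391, 3) (460, 380, 3)
```

View pics/cmp.png

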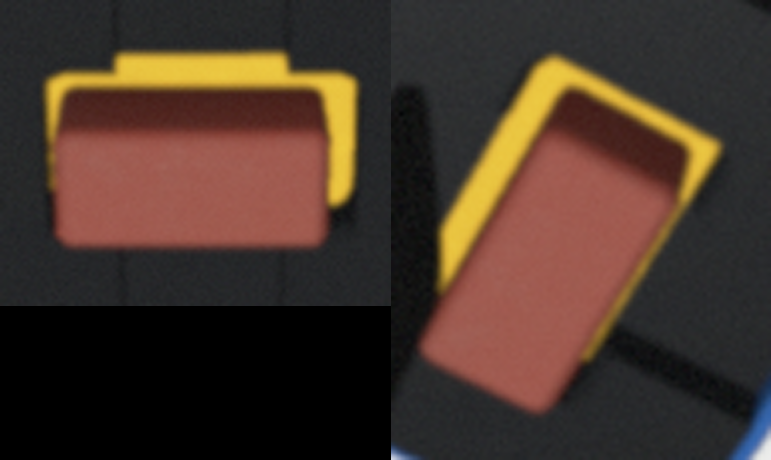

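```bash
python3 -c "
from bench import order,monitor
print(monitor.observe()['clock']);print(order.hand_in())"
```

```text
27.6167
the job is handed in; nothing more can be done
None
```

All four tools are in their inserts, and I handed the job in at 27.6 s of the 112 s allowed. No verdict was reported back.

- **Stop:** it slid level out of the T-track to about x = −0.035 m in the gauge frame before I lifted it. That position comes from the arm's pose and a wrist picture.
- **Seating:** the last top, scene and wrist pictures show the cutters, glue bottle, block and stop in their cut-outs, level, with the bottle upright. I felt floor contact of 8 to 19 N at each placing.
- **Offsets:** the wrist and top camera measurements put the block, stop and bottle about 1 to 5 mm from the middle of their inserts, against the 12 mm allowed. I judged the cutters' final position by eye, inside the hole.
- **Dish:** the top camera gives the same position for it as at the start, so it has not moved.
- **Robot:** the arm stood back with open fingers, touching nothing.

**Checks that disagreed:**
- **Block position:** the top camera put it about 5 mm off centre along its long side, but the wrist camera put it 1 to 2 mm off. A close-up shows its base clear of the hole edges on the sides that could be seen.
- **Contact heights:** at first contact the block, cutters and stop read 2 to 3 mm above the expected height, which I took to be arm compliance.
- **Bottle grip:** the grip width on the bottle read about 31 mm instead of 36 mm, but it held upright throughout.

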